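Log the tea delivery at the study desk

TASK

Log the tea delivery: stand every tea tin on the desk upright in a ring of the label reader, one to a ring, with its label turned squarely towards the reader's windows, and stack all the loose cartons squarely on the one that stands on the scale, as one straight column lined up with the outline. Then, with everything in place, press the reader's key fully down and let it go, and leave the other things on the desk where they are.

Things in the scene. Friction and masses are not known exactly. Their poses are not given: they have to be found in the camera images.
- reader: Label reader, fixed: white block (60 deep, 330 wide, 70 mm high) with 3 dark windows; from its front face a grey tray, 6 mm thick, reaches 130 mm forward, with 3 printed rings, 75 mm across, 110 mm apart, one before each window. Origin: on the desk, 20 mm in front of the block. x points from rings to block (windows look along -x), y along the row. Place and angle vary.
- bay1 (a point): Centre of the first ring, on the tray's top face, 6 mm above the desk, 80 mm in front of the block's front face; at y = -110 mm in the reader's frame
- bay2 (a point): Centre of the middle ring, likewise; y = 0 in the reader's frame
- bay3 (a point): Centre of the third ring, likewise; y = +110 mm in the reader's frame
- key (a joint): The reader's log key, a round black push button (34 mm across) on a grey housing in the middle of the block's top face: 0 up, 0.006 m fully down; sprung, about 5 N to press it fully; it comes up again by itself. It counts as pressed beyond 0.0045 m.
- key_top (a point): Centre of the key's top face (about 94 mm above the desk); press straight down here
- scale: The counting scale, fixed: a steel plate 110 x 140 mm, 12 mm thick, with a carton's outline (68 x 98 mm) printed on it. Origin at the centre of its underside, on the desk; x along its 110 mm side, y along its 140 mm side, like the outline. Place and angle differ at each start.
- carton0: Closed cardboard tea-bag carton, 60 (x) x 90 (y) x 45 (z) mm, 140 g or so, flat on the scale in the outline from the start: the foot of the column. Origin at the centre of its underside.
- tin1: Closed metal tea tin, upright cylinder 60 mm across, 80 mm high, 150 to 310 g, bottom-heavy, dark lid; a white paper label with black bars on one side, and a white seal strip (14 mm wide) from the middle of the lid to the rim above the label. Origin: centre of its underside; its x axis points to the label, z up. May be absent.
- tin1_label (a point): Centre of that tin's label: on its side, 30 mm from the axis along x, 30 mm above the underside
- tin2: Closed metal tea tin, upright cylinder 60 mm across, 80 mm high, 150 to 310 g, bottom-heavy, dark lid; a white paper label with black bars on one side, and a white seal strip (14 mm wide) from the middle of the lid to the rim above the label. Origin: centre of its underside; its x axis points to the label, z up. May be absent.
- tin2_label (a point): Centre of that tin's label: on its side, 30 mm from the axis along x, 30 mm above the underside
- tin3: Closed metal tea tin, upright cylinder 60 mm across, 80 mm high, 150 to 310 g, bottom-heavy, dark lid; a white paper label with black bars on one side, and a white seal strip (14 mm wide) from the middle of the lid to the rim above the label. Origin: centre of its underside; its x axis points to the label, z up. May be absent.
- tin3_label (a point): Centre of that tin's label: on its side, 30 mm from the axis along x, 30 mm above the underside
- carton1: Closed cardboard tea-bag carton, the same as carton0 (60 x 90 x 45 mm; origin at the centre of its underside, x along the 60 mm side, y along the 90 mm side), lying flat on the desk at the start. May be absent.
- carton2: Closed cardboard tea-bag carton, the same as carton0 (60 x 90 x 45 mm; origin at the centre of its underside, x along the 60 mm side, y along the 90 mm side), lying flat on the desk at the start. May be absent.
- carton3: Closed cardboard tea-bag carton, the same as carton0 (60 x 90 x 45 mm; origin at the centre of its underside, x along the 60 mm side, y along the 90 mm side), lying flat on the desk at the start. May be absent.
- mug: Bystander, loose, to be left alone: white mug, 80 mm across, 95 mm high, handle at its +y. Origin at the centre of its underside.
- calendar: Bystander, loose, to be left alone: wooden block calendar 50 x 130 x 82 mm. Origin at the centre of its underside.
- glasses_case: Bystander, loose, to be left alone: dark glasses case 160 x 62 x 42 mm, long along x. Origin at the centre of its underside.
- pen_pot: Bystander, loose, to be left alone: grey pot 76 mm across with pens standing in it, 160 mm high in all. Origin at the centre of its underside.
- stapler: Bystander, loose, to be left alone: stapler 130 x 36 x 46 mm, long along x. Origin at the centre of its underside.
Not all that is in view belongs to the job. Leave any yellow look-alike of the carton2 alone. What is shaped like the carton3 but yellow is not meant.

How it is judged:
On the way:
1. the key is pressed fully down while every tin stands in a ring with its label to the windows and all cartons are in the column ((horizontal distance between tin1 and bay1 below 0.012 m or horizontal distance between tin1 and bay2 below 0.012 m or horizontal distance between tin1 and bay3 below 0.012 m) and z of each of tin1, tin2, tin3 in the frame of reader below 0.01 m and angle between each of tin1, tin2, tin3's own z axis and vertical below 0.1 rad and angle between the x axis of each of tin1, tin2, tin3 and the x axis of reader, either way round below 0.25 rad and x of each of tin1_label, tin2_label, tin3_label in the frame of reader above -0.045 m and (horizontal distance between tin2 and bay1 below 0.012 m or horizontal distance between tin2 and bay2 below 0.012 m or horizontal distance between tin2 and bay3 below 0.012 m) and (horizontal distance between tin3 and bay1 below 0.012 m or horizontal distance between tin3 and bay2 below 0.012 m or horizontal distance between tin3 and bay3 below 0.012 m) and horizontal distance between each of carton0, carton1, carton2, carton3 and scale below 0.012 m and angle between each of carton0, carton1, carton2, carton3's own z axis and vertical below 0.08 rad and angle between the x axis of each of carton0, carton1, carton2, carton3 and the x axis of scale, either way round below 0.15 rad and z of each of carton0, carton1, carton2, carton3 in the frame of scale above 0.008 m and value of joint key above 0.0045 m), for 0.05 s.
At the end, for the whole second after the job is handed in: Each tin upright in a ring (12 mm), label to the windows (0.25 rad); all cartons flat in one column on the scale (12 mm, 0.15 rad, either way round); key pressed with all in place and up again; all at rest ((horizontal distance between tin1 and bay1 below 0.012 m or horizontal distance between tin1 and bay2 below 0.012 m or horizontal distance between tin1 and bay3 below 0.012 m) and z of each of tin1, tin2, tin3 in the frame of reader below 0.01 m and angle between each of tin1, tin2, tin3's own z axis and vertical below 0.1 rad and angle between the x axis of each of tin1, tin2, tin3 and the x axis of reader, either way round below 0.25 rad and x of each of tin1_label, tin2_label, tin3_label in the frame of reader above -0.045 m and (horizontal distance between tin2 and bay1 below 0.012 m or horizontal distance between tin2 and bay2 below 0.012 m or horizontal distance between tin2 and bay3 below 0.012 m) and (horizontal distance between tin3 and bay1 below 0.012 m or horizontal distance between tin3 and bay2 below 0.012 m or horizontal distance between tin3 and bay3 below 0.012 m) and horizontal distance between each of carton0, carton1, carton2, carton3 and scale below 0.012 m and angle between each of carton0, carton1, carton2, carton3's own z axis and vertical below 0.08 rad and angle between the x axis of each of carton0, carton1, carton2, carton3 and the x axis of scale, either way round below 0.15 rad and z of each of carton0, carton1, carton2, carton3 in the frame of scale above 0.008 m and linear speed of each of tin1, tin2, tin3, carton0, carton1, carton2, carton3 below 0.02 m/s and value of joint key below 0.002 m); the robot touches nothing.
It fails at once if a bystander (mug, calendar, glasses case, pen pot or stapler) is shifted by more than 50 mm (distance of any of mug, calendar, glasses_case, pen_pot, stapler from where it was at the start of the episode above 0.05 m).
Of tin1, tin2, tin3 only 2 to 3 are there at a start; the rules pass over those that are not, and their reading is None.
Of carton1, carton2, carton3 only 2 to 3 are there at a start; the rules pass over those that are not, and their reading is None.
At some moment in a run one of tin1, tin2, tin3 may be knocked a few centimetres aside while the robot is not near it.
It also fails if it takes over 210 s, if anything falls off the work surface, if the arm or the gripper's body presses on something with over 40 N, if the wrist force passes 120 N, or if a joint passes its speed limit or range.

ROBOT

A 7-joint arm with a two-finger parallel gripper is mounted at the origin on the work surface. World frame = base frame: x ahead of the robot, y to its left, z up, the work surface at z = 0. Lengths are in m, angles in rad, forces in N, time in s.
With the tool pointing down it reaches from about 0.4 to 0.85 m from the base axis. Payload 4.5 kg.
Tool frame: the origin (TCP) lies at the very end of the fingers, on their centre line; the grasp point (between the pads) lies behind it (r.grip_depth is the z of the grasp point in the tool frame, in m); z points along the fingers, y is the direction in which the jaws open and shut (so a half turn about z gives the same grasp; the last joint's range is limited). The gripper opens to 88 mm and grips with 3 to 60 N. Pads are 18 mm wide; open, the fingers measure 123 mm over their backs; the gripper's body (75 mm by 187 mm) begins 45 mm behind the grasp point.
Start: joints at [-1.174, 0.689, -0.195, 1.565, 0.157, 0.902, -0.215], TCP at [0.222, 0.584, 0.239] pointing down, gripper open.
Joint ranges: [-3.01, 3.01], [-0.46, 2.08], [-1.47, 1.51], [0.13, 2.56], [-1, 4.14], [0.04, 2.09], [-2.66, 2.66]. Speed limits (rad/s): [2.57, 2.57, 3.14, 3.14, 3.14, 3.14, 3.14].

INTERFACE

Orientations are given as a unit quaternion [x, y, z, w].
In Python, from plant import sensors, cams, r gives the robot as it stands. The module is installed in compiled form; this text tells all that it offers.
- The arm moves only by the tool drive_tool, never from a script. Its argument "series" is a list that holds one entry, the list of rows, each a list of 5 numbers: the shift along the world's x, y, z in mm, then the turn about the world's z in rad, then the finger opening in mm, from 0 to 88.1. A call has 1 to 10 rows; each row shifts and turns the commanded pose from where the row before left it; what a row does not reach is not made up. A row lasts 1/10 s, in which the tool goes at most 50 mm and 8.59 degrees, less where a joint would pass 70% of its speed; a pose out of reach is approached as far as the arm can. A call with a gripper value outside its range is refused whole. The fingers move at their own pace and stop on an object; "force" is the grip in N (left out, the last holds). Time passes only in rows, so rows that do not move let the fingers close. It gives the time, the measured TCP pose, the force and the opening at its end, in the units of the state.
- sensors.get_state(): the state, without advancing time (a new reading comes with each control period).
- cams.snapshot(name): name is "side" or "top"; returns the picture (384x512x3 uint8, blue, green, red); there is no depth.
- cams.camera_model(name): a dict with "fx", "fy", "cx", "cy" (pixels), "camera_from_world" (4x4, takes a point from world to camera coordinates). Camera axes: x right, y down, z forward; pixel columns grow to the right and rows downward; lengths in m; the calibration is good to about 2 mm. A picture is of the moment at which its call begins. camera_model takes no time and is no camera call.
- r.finish_job(): hands the job in, once; it reports no verdict.
Trained networks look in the newest picture that a camera, given by its name, has taken for a name from the list of things; names that differ only in an ending like _2 or _b are one class to them, and where a whole thing is asked for, a point or a joint stands for the part that bears it (a point fixed in the world has none). Each returns a list of dicts, best first, with "confidence" (0 to 1); they miss things now and then, are a little off and sometimes report something else, mostly with a low value. They report only what shows in the picture. A call takes as long as a camera call. They do not tell look-alikes from the thing itself.
- cams.trace(camera, name): "mask" (384x512 bool, what is visible of it) and "at" ([column, row] in pixels, amid what is visible of it).
- cams.mark_of(camera, name): "at" ([column, row] in pixels: a listed point, or the origin of a listed thing).
The state is a dict: "clock": time; "q": joint angles; "qd": joint speeds; "joint_torque": joint torques, N m; "tool_pos": TCP position; "eef_rot": TCP orientation; "contact_force": force on the tool from outside, world axes, zero at the start; "moment": the same for the moment, N m; "opening": opening from 0.0 (shut) to 1.0 (fully open).
Only numpy, scipy, OpenCV 4.12 (cv2) and the standard library are available. Lean on these libraries where they do the work, as an engineer would, in place of code of your own. Each camera call takes 0.05 s, during which the arm holds its last target.

## Working session

There is one attempt and no reset: what is moved stays moved. The work goes in short steps, Python scripts to look and compute and a tool call to move; the robot and the scene stay as the last step left them, time stands still between calls to the robot, and variables do not carry over. Pictures are saved under pics/ and viewed, and the job is handed in when it is done.

Besides the shell and the picture viewer there is one more tool, called after "Emit:" by a JSON object that holds its "api" and its "payload", one argument or row to a line. drive_tool: Moves the arm, as the interface text tells. Its arguments: {"type":"object","properties":{"series":{"type":"array","items":{"type":"array","items":{"type":"array","items":{"type":"number"}}}},"force":{"type":"number"}},"required":["series"]}

```bash
mkdir -p pics; ls; python3 - <<'E'
from plant import sensors, cams, r
import cv2, numpy as np
for n in ("side","top"):
    cv2.imwrite(f"pics/{n}0.png",cams.snapshot(n))
    m=cams.camera_model(n); print(n,m["fx"],m["fy"],m["cx"],m["cy"]); print(np.round(m["camera_from_world"],4).tolist())
print(sensors.get_state()); print(r.grip_depth)
E
```

```text
pics
side 416.9944104588266 416.9944104588266 250.91354015839613 191.74343608780842
[[0.7132, -0.7007, 0.0178, -0.4392], [-0.4433, -0.4706, -0.7629, 0.2249], [0.5429, 0.5362, -0.6463, 1.19], [0.0, 0.0, 0.0, 1.0]]
top 418.55025895015615 418.55025895015615 245.03005857141054 193.60375018371553
[[-0.0101, -0.9999, -0.003, -0.0919], [-0.9981, 0.0103, -0.061, 0.5243], [0.061, 0.0024, -0.9981, 1.437], [0.0, 0.0, 0.0, 1.0]]
{'clock': 0.1, 'q': array([-1.17423914,  0.6898899 , -0.19457084,  1.56624681,  0.15731821,
        0.9024612 , -0.21511605]), 'qd': array([-0.00104772, -0.00090418,  0.00245987, -0.00233309,  0.00118366,
       -0.00039617, -0.00033319]), 'joint_torque': array([-3.26643443e-03, -5.28508258e+01, -1.27189659e+00, -1.53839189e+01,
       -5.26747538e-02,  2.07005964e-03,  5.92057313e-05]), 'tool_pos': array([0.22160156, 0.58379656, 0.23799607]), 'eef_rot': array([ 1.80330794e-01,  9.83605692e-01, -7.98782782e-04, -9.78478617e-05]), 'contact_force': array([ 0.60623558, -0.28951302, -0.01157537]), 'moment': array([-0.00394   , -0.02607689,  0.00172061]), 'opening': 0.9978084335237993}
-0.0187
```

View pics/side0.png

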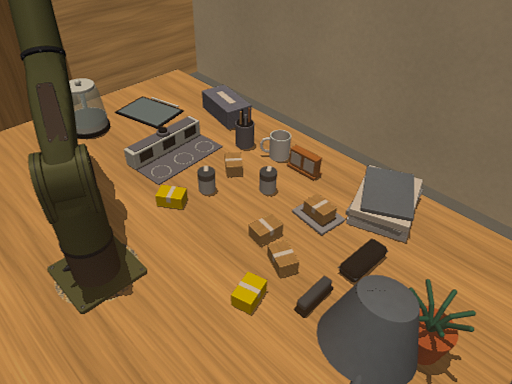

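View pics/top0.png

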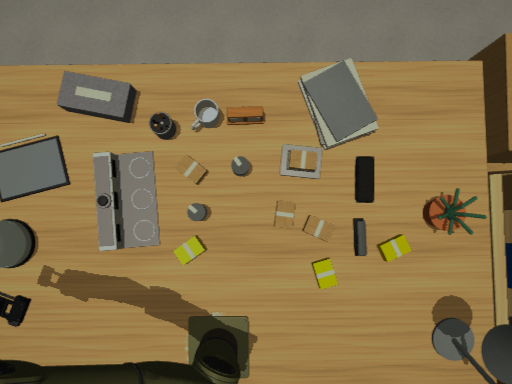

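```bash
cat > h.py <<'E'
from plant import sensors, cams, r
import cv2, numpy as np
def ray(cam,uv):
    m=cams.camera_model(cam); T=np.array(m["camera_from_world"])
    R,t=T[:3,:3],T[:3,3]
    d=R.T@np.array([(uv[0]-m["cx"])/m["fx"],(uv[1]-m["cy"])/m["fy"],1.0]); o=-R.T@t
    return o,d
def at_z(cam,uv,z):
    o,d=ray(cam,uv); return o+d*(z-o[2])/d[2]
def proj(cam,P):
    m=cams.camera_model(cam); T=np.array(m["camera_from_world"])
    p=T[:3,:3]@np.array(P)+T[:3,3]
    return np.array([m["fx"]*p[0]/p[2]+m["cx"],m["fy"]*p[1]/p[2]+m["cy"]])
def crop(img,c,half,scale,fn):
    x0,y0=max(int(c[0]-half),0),max(int(c[1]-half),0)
    k=img[y0:int(c[1]+half),x0:int(c[0]+half)]
    cv2.imwrite(fn,cv2.resize(k,None,fx=scale,fy=scale,interpolation=cv2.INTER_CUBIC))
E
python3 - <<'E'
from h import *
cams.snapshot("top"); cams.snapshot("side")
for n,z in [("reader",0),("bay1",.006),("bay2",.006),("bay3",.006),("key_top",.094),("scale",0),("carton0",.012),("carton1",0),("tin1",0),("tin1_label",.03),("mug",0),("calendar",0),("glasses_case",0),("pen_pot",0),("stapler",0)]:
    for c in("top","side"):
        for d in cams.mark_of(c,n)[:6]:
            if d["confidence"]>.2: print(n,c,round(d["confidence"],2),np.round(d["at"],1),np.round(at_z(c,d["at"],z)[:2],3))
E
```

```text
reader top 0.69 [123.9 201.2] [0.502 0.328]
reader side 0.74 [172.4 154.2] [0.499 0.32 ]
reader side 0.51 [267.7 188.7] [ 0.619 -0.082]
bay1 top 0.98 [137.6 166.2] [0.624 0.279]
bay1 top 0.96 [145.7 230.6] [0.399 0.25 ]
bay1 top 0.68 [146.1 199.1] [0.508 0.249]
bay1 side 0.94 [181.1 157.5] [0.506 0.272]
bay1 side 0.75 [161.4 170.8] [0.402 0.254]
bay1 side 0.56 [204.2 144. ] [0.63  0.283]
bay2 top 0.98 [137.6 166.2] [0.624 0.279]
bay2 top 0.96 [145.7 230.6] [0.399 0.25 ]
bay2 top 0.68 [146.1 199.1] [0.508 0.249]
bay2 side 0.94 [181.1 157.5] [0.506 0.272]
bay2 side 0.75 [161.4 170.8] [0.402 0.254]
bay2 side 0.56 [204.2 144. ] [0.63  0.283]
bay3 top 0.98 [137.6 166.2] [0.624 0.279]
bay3 top 0.96 [145.7 230.6] [0.399 0.25 ]
bay3 top 0.68 [146.1 199.1] [0.508 0.249]
bay3 side 0.94 [181.1 157.5] [0.506 0.272]
bay3 side 0.75 [161.4 170.8] [0.402 0.254]
bay3 side 0.56 [204.2 144. ] [0.63  0.283]
key_top top 0.61 [192.2 203.3] [0.488 0.076]
key_top top 0.55 [103.5 200.6] [0.5   0.368]
key_top top 0.44 [123.2 203.9] [0.489 0.303]
key_top side 0.37 [161.4 124.3] [0.516 0.397]
scale top 0.93 [29
[... 1463 characters left out ...]
in1 side 0.66 [284.7 262.8] [ 0.41  -0.351]
tin1_label top 0.5 [145. 198.] [0.511 0.247]
mug top 0.72 [208.6 119.5] [0.789 0.029]
mug side 0.86 [277.7 157.2] [0.786 0.024]
calendar top 0.57 [247.4 115. ] [ 0.804 -0.108]
calendar top 0.41 [281.3 214.3] [ 0.451 -0.223]
calendar top 0.31 [142.6 198.6] [0.51  0.262]
calendar top 0.31 [361.  175.1] [ 0.585 -0.506]
calendar side 0.68 [305. 170.] [ 0.801 -0.102]
calendar side 0.28 [269.7 173.8] [ 0.687 -0.027]
glasses_case top 0.91 [361.4 177.5] [ 0.577 -0.507]
glasses_case side 0.89 [361.8 266.9] [ 0.561 -0.517]
pen_pot top 0.96 [167.1 127.4] [0.762 0.177]
pen_pot side 0.75 [242.1 144.5] [0.745 0.183]
stapler top 0.82 [356.  234.4] [ 0.378 -0.483]
```

```bash
cat >> h.py <<'E'
from scipy.optimize import minimize
def box(sx,sy,z0,z1,x0=0,y0=0):
    return np.array([[x0+a*sx/2,y0+b*sy/2,z] for a in(-1,1) for b in(-1,1) for z in(z0,z1)])
def cyl(rad,z0,z1):
    t=np.linspace(0,2*np.pi,32,endpoint=False)
    return np.array([[rad*np.cos(a),rad*np.sin(a),z] for a in t for z in(z0,z1)])
SH={"carton":[box(.06,.09,0,.045)],"carton0":[box(.06,.09,.012,.057)],"tin":[cyl(.03,0,.08)],
 "scale":[box(.11,.14,0,.012),box(.06,.09,.012,.057)],
 "reader":[box(.06,.33,0,.07,.05,0),box(.13,.33,0,.006,-.045,0),cyl(.02,.07,.085)+[.05,0,0]]}
def sil(cam,parts,p,S=4):
    c,s=np.cos(p[2]),np.sin(p[2]); out=np.zeros((384*S,512*S),np.uint8)
    m=cams.camera_model(cam); T=np.array(m["camera_from_world"])
    for P in parts:
        W=np.c_[P[:,0]*c-P[:,1]*s+p[0],P[:,0]*s+P[:,1]*c+p[1],P[:,2]+(p[3] if len(p)>3 else 0)]
        q=W@T[:3,:3].T+T[:3,3]
        uv=np.c_[m["fx"]*q[:,0]/q[:,2]+m["cx"],m["fy"]*q[:,1]/q[:,2]+m["cy"]]
        h=cv2.convexHull(((uv+.5)*S*16).astype(np.int32))
        cv2.fillConvexPoly(out,h,1,shift=4)
    return out>0
def iou(masks,parts,p):
    v=[]
    for cam,m in masks.items():
        s=sil(cam,parts,p); M=np.kron(m,np.ones((4,4),bool))
        v.append((s&M).sum()/(s|M).sum())
    return v
def fit(masks,parts,p0,yaws=None,z=None):
    best=None
    for y in (yaws if yaws is not None else [p0[2]]):
        f=lambda q:1-np.mean(iou(masks,parts,[q[0]/100,q[1]/100,q[2]]+([z] if z else [])))
        st=np.array([p0[0]*100,p0[1]*100,y])
        res=minimize(f,st,method="Nelder-Mead",options=dict(initial_simplex=np.array([st,st+[1,0,0],st+[0,1,0],st+[0,0,.25]]),xatol=2e-3,fatol=1e-4,maxiter=120))
        if best is None or res.fun<best[0]: best=(res.fun,np.array([res.x[0]/100,res.x[1]/100,res.x[2]]))
    return best[1],iou(masks,parts,list(best[1])+([z] if z else []))
def traces(img,cam,name,cmin=.2):
    out=[]
    for d in cams.trace(cam,name):
        if d["confidence"]>cmin: out.append((d["confidence"],np.array(d["at"]),d["mask"],img[d["mask"]].mean(0)))
    return out
E
python3 - <<'E'
from h import *
im={c:cams.snapshot(c) for c in("top","side")}
import pickle
tr={}
for n in("carton1","tin1","scale","reader"):
    for c in im:
        tr[n,c]=traces(im[c],c,n)
        for t in tr[n,c]: print(n,c,round(t[0],2),np.round(t[1]),t[2].sum(),np.round(t[3]))
pickle.dump((im,tr),open("t0.pkl","wb"))
E
```

```text
carton1 top 0.97 [316. 229.] 539 [ 76. 122. 147.]
carton1 top 0.91 [283. 212.] 538 [ 77. 124. 150.]
carton1 top 0.87 [394. 247.] 597 [ 24. 142. 146.]
carton1 top 0.84 [304. 159.] 521 [ 77. 120. 144.]
carton1 top 0.83 [323. 276.] 555 [ 27. 154. 154.]
carton1 top 0.73 [190. 172.] 495 [ 76. 121. 146.]
carton1 top 0.71 [189. 254.] 493 [ 45. 161. 156.]
carton1 top 0.3 [123. 200.] 5696 [101. 110. 113.]
carton1 side 0.97 [171. 196.] 572 [ 18. 124. 155.]
carton1 side 0.93 [230. 163.] 383 [ 61. 102. 139.]
carton1 side 0.86 [247. 293.] 993 [ 21. 137. 169.]
carton1 side 0.85 [320. 209.] 675 [ 57.  96. 130.]
carton1 side 0.85 [285. 259.] 799 [ 61. 104. 141.]
tin1 top 0.8 [196. 212.] 291 [82. 94. 93.]
tin1 top 0.7 [107. 202.] 83 [37. 40. 41.]
tin1 top 0.62 [242. 163.] 318 [79. 93. 94.]
tin1 side 0.94 [207. 180.] 458 [66. 77. 88.]
tin1 side 0.61 [266. 178.] 427 [67. 77. 87.]
tin1 side 0.61 [314. 297.] 791 [46. 59. 73.]
scale top 0.55 [296. 169.] 779 [116. 131. 136.]
scale side 0.96 [319. 219.] 476 [ 99. 108. 120.]
reader top 0.9 [124. 201.] 5882 [101. 110. 113.]
reader top 0.74 [206. 113.] 628 [104. 112. 112.]
reader side 0.62 [168. 151.] 3602 [81. 89. 99.]
```

```bash
python3 - <<'E'
from h import *
im=cv2.imread("pics/top0.png"); crop(im,(235,195),75,5,"pics/c1.png"); crop(im,(125,200),62,6,"pics/c2.png")
E
```

```text
(no output)
```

View pics/c1.png

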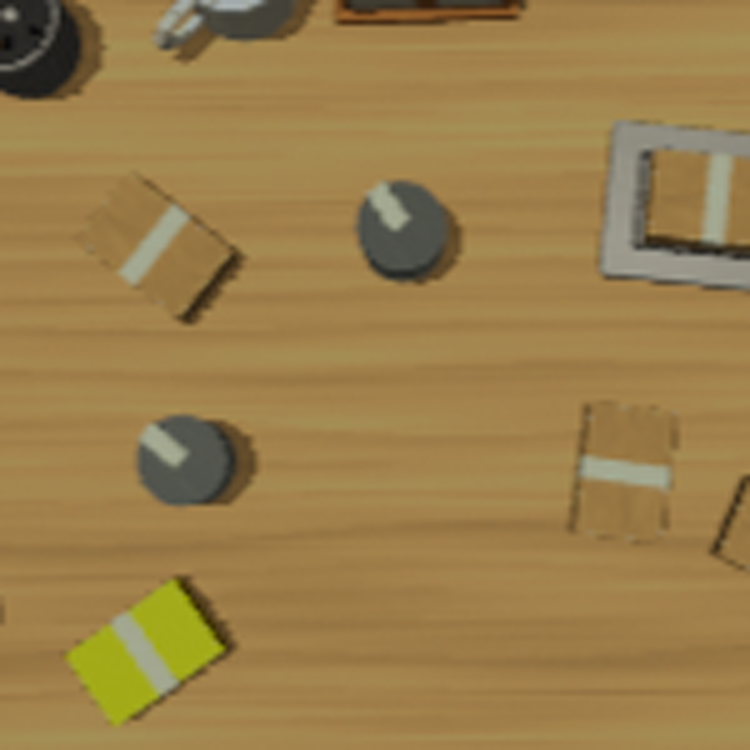

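View pics/c2.png

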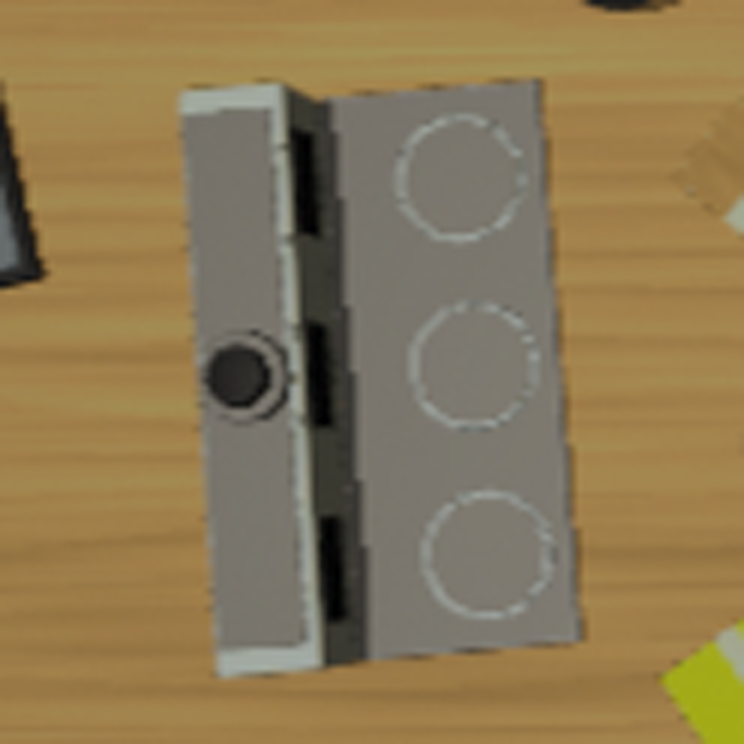

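```bash
python3 - <<'E'
from h import *
import pickle
im,tr=pickle.load(open("t0.pkl","rb"))
def g(n,c,uv):
    return min(tr[n,c],key=lambda t:np.hypot(*(t[1]-uv)))[2]
def rep(l,p,v): print(l,np.round(p,4),"yawdeg",round(np.degrees(p[2]),1),np.round(v,3))
Y=np.arange(0,np.pi,np.pi/6)
rep("A",*fit({"top":g("carton1","top",(190,172)),"side":g("carton1","side",(230,163))},SH["carton"],(.6,.085,0),Y))
rep("B t",*fit({"top":g("carton1","top",(283,212))},SH["carton"],(.45,-.23,0),Y))
m={"top":g("carton1","top",(316,229)),"side":g("carton1","side",(285,259))}
rep("C",*fit(m,SH["carton"],(.4,-.34,0),Y))
m={"top":g("carton1","top",(304,159)),"side":g("carton1","side",(320,209))}
rep("0",*fit(m,SH["carton0"],(.64,-.29,0),Y))
m={c:g("carton1",c,u)|g("scale",c,w) for c,u,w in(("top",(304,159),(296,169)),("side",(320,209),(319,219)))}
rep("scale",*fit(m,SH["scale"],(.64,-.29,0),Y))
m={"top":g("tin1","top",(196,212)),"side":g("tin1","side",(207,180))}
rep("T1",*fit(m,SH["tin"],(.46,.07,0)))
m={"top":g("tin1","top",(242,163)),"side":g("tin1","side",(266,178))}
rep("T2",*fit(m,SH["tin"],(.61,-.08,0)))
rd={"top":g("reader","top",(124,201)),"side":g("reader","side",(168,151))}
p,v=fit(rd,SH["reader"],(.5,.33,1.5),[1.4,1.6]); rep("reader",p,v)
p2,v=fit({"top":rd["top"]},SH["reader"],(.5,.33,1.5),[1.4,1.6]); rep("reader top",p2,v)
img=im["top"].copy()
for q,col in((p,(0,0,255)),(p2,(255,0,0))):
    for y in(-.11,0,.11):
        c,s=np.cos(q[2]),np.sin(q[2]); 
        P=[q[0]+c*(-.06)-s*y,q[1]+s*(-.06)+c*y,.006]; print(np.round(P,4),np.round(proj("top",P),1),np.round(proj("side",P),1))
E
```

```text
A [0.6102 0.0891 2.4665] yawdeg 141.3 [0.928 0.902]
B t [ 0.4524 -0.2312  1.4236] yawdeg 81.6 [0.923]
C [ 0.4028 -0.3447  2.7086] yawdeg 155.2 [0.927 0.929]Traceback (most recent call last):
  File "<stdin>", line 13, in <module>
  File "h.py", line 48, in fit
    res=minimize(f,st,method="Nelder-Mead",options=dict(initial_simplex=np.array([st,st+[1,0,0],st+[0,1,0],st+[0,0,.25]]),xatol=2e-3,fatol=1e-4,maxiter=120))
    res = _minimize_neldermead(fun, x0, args, callback, bounds=bounds,
                               **options)
    fxr = func(xr)
    fx = function(np.copy(x), *(wrapper_args + args))
  File "h.py", line 46, in <lambda>
    f=lambda q:1-np.mean(iou(masks,parts,[q[0]/100,q[1]/100,q[2]]+([z] if z else [])))
                         ~~~^^^^^^^^^^^^^^^^^^^^^^^^^^^^^^^^^^^^^^^^^^^^^^^^^^^^^^^^^
  File "h.py", line 40, in iou
    s=sil(cam,parts,p); M=np.kron(m,np.ones((4,4),bool))
  File "h.py", line 29, in sil
    m=cams.camera_model(cam); T=np.array(m["camera_from_world"])
ValueError: time passes only in moves, steps and waits
```

```bash
python3 - <<'E'
from plant import cams
import pickle
pickle.dump({c:cams.camera_model(c) for c in("top","side")},open("cam.pkl","wb"))
E
sed -i 's/cams.camera_model(\(cam\))/CM[cam]/' h.py; sed -i '2a import pickle\nCM=pickle.load(open("cam.pkl","rb"))' h.py; grep -n CM h.py
python3 - <<'E'
from h import *
im,tr=pickle.load(open("t0.pkl","rb"))
def g(n,c,uv):
    return min(tr[n,c],key=lambda t:np.hypot(*(t[1]-uv)))[2]
def rep(l,p,v): print(l,np.round(p,4),"yawdeg",round(np.degrees(p[2]),1),np.round(v,3))
Y=np.arange(0,np.pi,np.pi/6)
rep("A t",*fit({"top":g("carton1","top",(190,172))},SH["carton"],(.6,.085,0),Y))
m={"top":g("carton1","top",(304,159)),"side":g("carton1","side",(320,209))}
rep("0",*fit(m,SH["carton0"],(.64,-.29,0),Y))
m={c:g("carton1",c,u)|g("scale",c,w) for c,u,w in(("top",(304,159),(296,169)),("side",(320,209),(319,219)))}
rep("scale",*fit(m,SH["scale"],(.64,-.29,0),Y))
m={"top":g("tin1","top",(196,212)),"side":g("tin1","side",(207,180))}
rep("T1",*fit(m,SH["tin"],(.46,.07,0)))
m={"top":g("tin1","top",(242,163)),"side":g("tin1","side",(266,178))}
rep("T2",*fit(m,SH["tin"],(.61,-.08,0)))
rd={"top":g("reader","top",(124,201)),"side":g("reader","side",(168,151))}
p,v=fit(rd,SH["reader"],(.5,.33,1.5),[1.4,1.6]); rep("reader",p,v)
p2,v=fit({"top":rd["top"]},SH["reader"],(.5,.33,1.5),[1.4,1.6]); rep("reader top",p2,v)
for q in(p,p2):
    for y in(-.11,0,.11):
        c,s=np.cos(q[2]),np.sin(q[2]); 
        P=[q[0]+c*(-.06)-s*y,q[1]+s*(-.06)+c*y,.006]; print(np.round(P,4),np.round(proj("top",P),1),np.round(proj("side",P),1))
E
```

```text
4:CM=pickle.load(open("cam.pkl","rb"))
6:    m=CM[cam]; T=np.array(m["camera_from_world"])
13:    m=CM[cam]; T=np.array(m["camera_from_world"])
31:    m=CM[cam]; T=np.array(m["camera_from_world"])
A t [0.611  0.0882 2.4539] yawdeg 140.6 [0.942]
0 [ 0.6358 -0.2952  3.0237] yawdeg 173.2 [0.935 0.928]
scale [ 0.6371 -0.294   3.0335] yawdeg 173.8 [0.948 0.901]
T1 [0.4617 0.0675 0.186 ] yawdeg 10.7 [0.917 0.947]
T2 [ 0.6186 -0.0806  0.1338] yawdeg 7.7 [0.924 0.911]
reader [0.5059 0.3237 1.6501] yawdeg 94.5 [0.977 0.961]
reader top [0.5069 0.3227 1.6479] yawdeg 94.4 [0.981]
[0.6203 0.2726 0.006 ] [139.4 167.3] [204. 146.]
[0.5106 0.2639 0.006 ] [141.7 198.5] [183.4 157.9]
[0.401  0.2552 0.006 ] [144.1 229.9] [161.1 170.7]
[0.6212 0.2713 0.006 ] [139.8 167. ] [204.4 146.1]
[0.5115 0.2628 0.006 ] [142.  198.2] [183.8 157.9]
[0.4019 0.2544 0.006 ] [144.3 229.7] [161.4 170.7]
```

Candidates for "carton" (top view): brown (192,168), (285,214), (319,229) loose plus (302,160) on the scale. Yellow look-alikes are at (189,250), (323,274) and (395,248), and I'll leave those alone. Tins are at (241,165) and (197,212), with no third one seen so far. First target is the brown carton at (319,229).

Emit:
{"api": "drive_tool", "payload": {
  "series": [
    [[28, -46, 0, -0.08, 88], [28, -46, 0, -0.08, 88], [28, -46, 0, -0.08, 88], [28, -46, 0, -0.08, 88], [28, -46, 0, -0.08, 88], [28, -46, 0, -0.08, 88], [28, -46, 0, -0.08, 88], [28, -46, 0, -0.08, 88], [28, -46, 0, -0.08, 88], [28, -46, 0, -0.08, 88]]
  ],
  "force": 20
}}

```text
clock: 3.2
tool_pos: [0.4827, 0.1556, 0.239]
eef_rot: [0.55, 0.835, 0.0, 0.0]
contact_force: [1.3, 1.4, 0.7]
opening: 0.997
```

```bash
cat >> h.py <<'E'
from scipy.spatial.transform import Rotation as Ro
def go(x,y,z,psi=None):
    """print shift in mm / turn in rad from measured pose; psi = jaw (tool y) angle in deg, mod 180"""
    s=sensors.get_state(); R=Ro.from_quat(s["eef_rot"]).as_matrix()
    cur=np.degrees(np.arctan2(R[1,1],R[0,1]))
    d=(np.array([x,y,z])-s["tool_pos"])*1000
    t=0 if psi is None else np.radians((psi-cur+90)%180-90)
    print("t",round(s["clock"],1),"pos",np.round(s["tool_pos"],4),"psi",round(cur,1),"q",np.round(s["q"],2),"f",np.round(s["contact_force"],1),"open",round(s["opening"]*88.1,1),"tilt",np.round(R[:,2],3))
    print("shift",np.round(d,1),"turn",round(t,3),"or",round(t-np.pi*np.sign(t),3))
E
python3 - <<'E'
from h import *
go(.403,-.3447,.15,155.2)
im={c:cams.snapshot(c) for c in("top","side")}
for c in im: cv2.imwrite(f"pics/{c}1.png",im[c])
E
```

```text
t 3.2 pos [0.4827 0.1556 0.239 ] psi 23.2 q [-0.39  0.53 -0.02  1.92  0.02  0.69 -0.02] f [1.3 1.4 0.7] open 87.8 tilt [ 0.001  0.001 -1.   ]
shift [ -79.7 -500.3  -89. ] turn -0.838 or 2.304
```

View pics/top1.png

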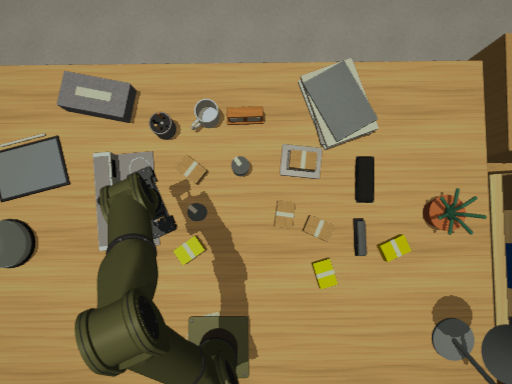

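View pics/side1.png

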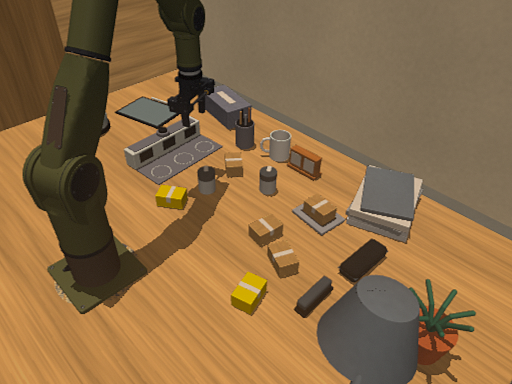

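Two tins only: the areas the arm was hiding hold no third tin. The two tins are still at (241,165) and (197,212). Next I move over carton C at (319,229).

Emit:
{"api": "drive_tool", "payload": {
  "series": [
    [[0, -46, 0, -0.08, 88], [0, -46, 0, -0.08, 88], [0, -46, 0, -0.08, 88], [0, -46, 0, -0.08, 88], [0, -46, 0, -0.08, 88], [-10, -46, -10, -0.08, 88], [-20, -46, -20, -0.08, 88], [-20, -46, -20, -0.08, 88], [-20, -46, -20, -0.08, 88], [-20, -46, -20, -0.08, 88]]
  ]
}}

```text
clock: 4.3
tool_pos: [0.3975, -0.2902, 0.1541]
eef_rot: [0.832, 0.555, 0.0, 0.0]
contact_force: [0.7, -0.4, -0.4]
opening: 0.998
```

Emit:
{"api": "drive_tool", "payload": {
  "series": [
    [[0, 0, 0, 0, 88], [0, 0, 0, 0, 88]]
  ]
}}

```text
clock: 4.5
tool_pos: [0.3973, -0.2895, 0.1543]
eef_rot: [0.832, 0.555, -0.0, -0.0]
contact_force: [0.7, 0.1, 0.2]
opening: 1.001
```

```bash
python3 - <<'E'
from h import *
go(.403,-.3447,.08,155.2)
E
```

```text
t 4.5 pos [ 0.3973 -0.2895  0.1543] psi -22.6 q [ 0.48  0.66  0.09  2.05 -0.13  0.44  0.28] f [0.7 0.1 0.2] open 88.2 tilt [-0.001  0.001 -1.   ]
shift [  5.7 -55.2 -74.3] turn -0.039 or 3.102
```

Emit:
{"api": "drive_tool", "payload": {
  "series": [
    [[3, -28, 0, -0.039, 88], [2.7, -27.2, -10, 0, 88], [0, 0, -40, 0, 88], [0, 0, -24, 0, 88], [0, 0, 0, 0, 88]]
  ]
}}

```text
clock: 5.0
tool_pos: [0.4038, -0.341, 0.0787]
eef_rot: [0.841, 0.541, 0.0, -0.003]
contact_force: [-0.2, -0.0, 0.6]
opening: 0.998
```

```bash
python3 - <<'E'
from h import *
go(.403,-.3447,.012,155.2)
im={c:cams.snapshot(c) for c in("top","side")}
crop(im["top"],(310,225),45,6,"pics/c3.png");crop(im["side"],(285,250),50,6,"pics/c4.png")
E
```

```text
t 5.0 pos [ 0.4038 -0.341   0.0787] psi -24.5 q [ 0.58  0.83  0.06  1.98 -0.14  0.34  0.33] f [-0.2 -0.   0.6] open 88.0 tilt [-0.003  0.004 -1.   ]
shift [ -0.8  -3.7 -66.7] turn -0.006 or 3.135
```

View pics/c4.png

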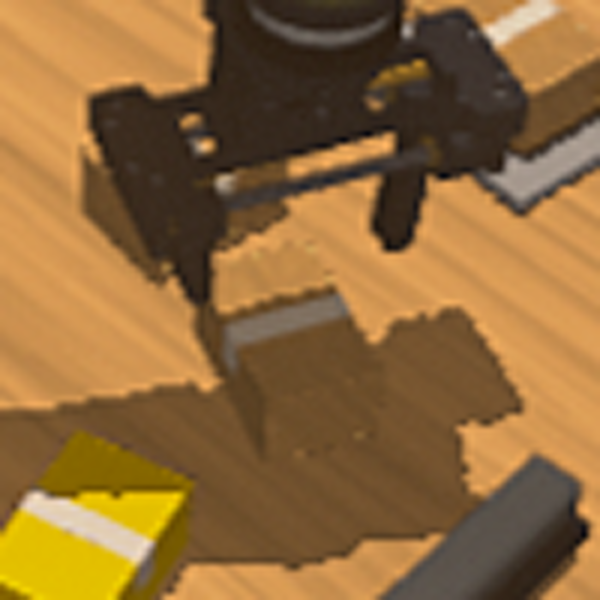

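The crop shows a brown carton, not a yellow one, with white tape at crop (285,320). The fingers at (205,290) and (395,230) straddle it. I descend and grip.

Emit:
{"api": "drive_tool", "payload": {
  "series": [
    [[-0.8, -3.7, -30, 0, 88], [0, 0, -30, 0, 88], [0, 0, -6.7, 0, 88], [0, 0, 0, 0, 50], [0, 0, 0, 0, 50], [0, 0, 0, 0, 50], [0, 0, 0, 0, 50], [0, 0, 0, 0, 50]]
  ],
  "force": 20
}}

```text
clock: 5.9
tool_pos: [0.4025, -0.348, 0.0152]
eef_rot: [0.842, 0.54, 0.0, 0.0]
contact_force: [-1.1, 0.6, 8.4]
opening: 0.679
```

```bash
python3 - <<'E'
from h import *
go(.6365,-.2946,.25,173.4)
E
```

```text
t 5.9 pos [ 0.4025 -0.348   0.0152] psi -24.7 q [ 0.6   0.94  0.04  1.98 -0.15  0.22  0.34] f [-1.1  0.6  8.4] open 59.8 tilt [ 0. -0. -1.]
shift [234.   53.4 234.8] turn 0.316 or -2.826
```

Emit:
{"api": "drive_tool", "payload": {
  "series": [
    [[0, 0, 20, 0, 50], [0, 0, 40, 0, 50], [0, 0, 40, 0, 50], [20, 5, 40, 0.05, 50], [40, 9, 10, 0.06, 50], [40, 9, 0, 0.06, 50], [40, 9, 0, 0.06, 50], [40, 9, 0, 0.06, 50], [34, 8, 0, 0.03, 50], [20, 4, 0, 0, 50]]
  ]
}}

```text
clock: 6.9
tool_pos: [0.6396, -0.2924, 0.164]
eef_rot: [0.744, 0.668, 0.001, 0.0]
contact_force: [-0.8, -0.1, -2.2]
opening: 0.679
```

Emit:
{"api": "drive_tool", "payload": {
  "series": [
    [[0, 0, 0, 0, 50], [0, 0, 0, 0, 50]]
  ]
}}

```text
clock: 7.1
tool_pos: [0.6354, -0.2951, 0.1636]
eef_rot: [0.745, 0.667, -0.001, -0.001]
contact_force: [-0.8, 0.0, -1.7]
opening: 0.678
```

```bash
python3 - <<'E'
from h import *
go(.6365,-.2946,.12,173.4)
im={c:cams.snapshot(c) for c in("top","side")}
crop(im["top"],(300,160),50,6,"pics/c5.png");crop(im["side"],(315,190),50,6,"pics/c6.png")
for c in im:
    for t in traces(im[c],c,"carton1"): print(c,round(t[0],2),np.round(t[1]),t[2].sum(),np.round(t[3]))
E
```

```text
t 7.1 pos [ 0.6354 -0.2951  0.1636] psi -6.4 q [ 0.34  0.88  0.07  1.38 -0.06  0.89  0.31] f [-0.8  0.  -1.7] open 59.7 tilt [-0.002 -0.    -1.   ]
shift [  1.1   0.5 -43.6] turn -0.004 or 3.137
top 0.91 [189. 253.] 485 [ 48. 170. 165.]
top 0.82 [190. 174.] 503 [ 80. 128. 153.]
top 0.73 [322. 274.] 548 [ 28. 163. 162.]
top 0.69 [394. 245.] 581 [ 25. 151. 155.]
top 0.61 [295. 153.] 143 [ 68. 120. 152.]
top 0.39 [292. 166.] 38 [ 51.  92. 117.]
top 0.27 [198. 212.] 288 [87. 98. 97.]
side 0.94 [330. 178.] 463 [ 43.  73. 100.]
side 0.93 [264. 232.] 700 [ 61. 102. 139.]
side 0.77 [322. 209.] 653 [ 49.  82. 111.]
side 0.69 [171. 194.] 625 [ 21. 143. 177.]
side 0.68 [249. 293.] 1012 [ 23. 155. 189.]
side 0.66 [228. 164.] 389 [ 71. 119. 161.]
side 0.28 [170. 150.] 3482 [ 94. 102. 112.]
```

View pics/c6.png

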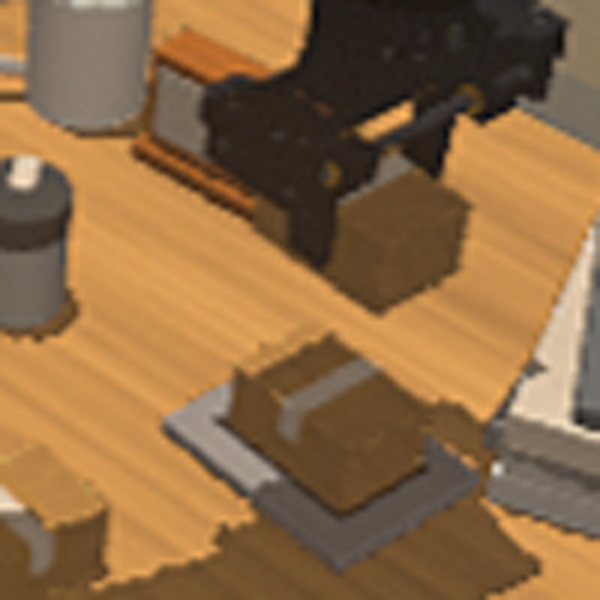

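View pics/c5.png

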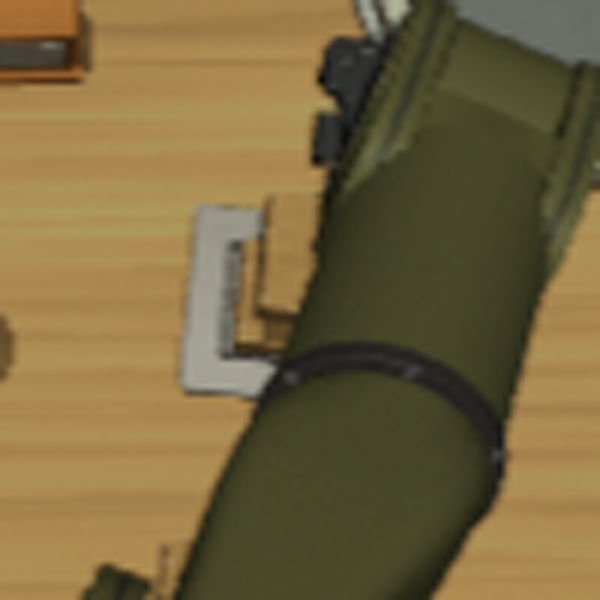

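```bash
python3 - <<'E'
from h import *
for uv in((267,200),(258,308)):
    print(at_z("top",(250+(uv[0]+.5)/6-.5,110+(uv[1]+.5)/6-.5),.193))
# predicted corners if centred at TCP
s=sensors.get_state();p=s["tool_pos"];a=np.radians(-6.4)
for sx in(.03,-.03):
    P=[p[0]+np.cos(a)*sx-np.sin(a)*.045,p[1]+np.sin(a)*sx+np.cos(a)*.045,.193]; print(np.round(P,4),(proj("top",P)+.5-[250,110])*6)
E
```

```text
[ 0.6668118 -0.2497717  0.193    ]
[ 0.61126211 -0.24422472  0.193     ]
[ 0.6698 -0.2548  0.193 ] [277.23259292 194.61884607]
[ 0.6102 -0.2481  0.193 ] [266.15956332 310.54961473]
```

Emit:
{"api": "drive_tool", "payload": {
  "series": [
    [[1, -2.9, -20, 0, 50], [0, 0, -35, 0, 50], [0, 0, -20, 0, 50], [0, 0, -10, 0, 50], [0, 0, 0, 0, 50], [0, 0, 0, 0, 50]]
  ]
}}

```text
clock: 7.9
tool_pos: [0.6381, -0.2986, 0.0801]
eef_rot: [0.745, 0.667, 0.0, 0.001]
contact_force: [-0.5, 0.3, -1.6]
opening: 0.68
```

```bash
python3 - <<'E'
from h import *
go(.6362,-.298,.0725,173.4)
E
```

```text
t 7.9 pos [ 0.6381 -0.2986  0.0801] psi -6.4 q [ 0.35  0.98  0.05  1.42 -0.07  0.74  0.31] f [-0.5  0.3 -1.6] open 59.9 tilt [ 0.002 -0.001 -1.   ]
shift [-1.9  0.6 -7.6] turn -0.004 or 3.138
```

Emit:
{"api": "drive_tool", "payload": {
  "series": [
    [[-1.5, 0.5, -4, 0, 50], [0, 0, -3, 0, 50], [0, 0, 0, 0, 50], [0, 0, 0, 0, 50]]
  ]
}}

```text
clock: 8.3
tool_pos: [0.6363, -0.2975, 0.0724]
eef_rot: [0.745, 0.667, 0.0, 0.0]
contact_force: [-0.0, 0.3, -1.0]
opening: 0.675
```

```bash
python3 - <<'E'
from h import *
go(.6362,-.298,.0725,173.4)
E
```

```text
t 8.3 pos [ 0.6363 -0.2975  0.0724] psi -6.4 q [ 0.35  0.99  0.05  1.42 -0.07  0.73  0.31] f [-0.   0.3 -1. ] open 59.5 tilt [ 0.001 -0.    -1.   ]
shift [-0.1 -0.5  0.1] turn -0.004 or 3.137
```

Emit:
{"api": "drive_tool", "payload": {
  "series": [
    [[0, 0, -1, 0, 50], [0, 0, -0.5, 0, 50], [0, 0, 0, 0, 50]]
  ]
}}

```text
clock: 8.6
tool_pos: [0.6363, -0.2975, 0.0723]
eef_rot: [0.745, 0.667, 0.0, 0.0]
contact_force: [-2.6, 0.7, 8.5]
opening: 0.675
```

Emit:
{"api": "drive_tool", "payload": {
  "series": [
    [[0, 0, 0.5, 0, 62], [0, 0, 0, 0, 75], [0, 0, 0, 0, 88], [0, 0, 0, 0, 88], [0, 0, 20, 0, 88], [0, 0, 40, 0, 88], [0, 0, 40, 0, 88], [-30, 10, 0, -0.14, 88], [-40, 10, 0, -0.14, 88], [-40, 10, 0, -0.14, 88]]
  ]
}}

```text
clock: 9.6
tool_pos: [0.5251, -0.267, 0.1713]
eef_rot: [0.869, 0.494, 0.0, 0.0]
contact_force: [0.7, 0.6, -0.5]
opening: 1.0
```

```bash
python3 - <<'E'
from h import *
go(.4524,-.2312,.08,83)
im={c:cams.snapshot(c) for c in("top","side")}
crop(im["side"],(315,190),60,6,"pics/c7.png")
T={c:traces(im[c],c,"carton1") for c in im}
for c in im:
  for t in T[c]: print(c,round(t[0],2),np.round(t[1]),t[2].sum(),np.round(t[3]))
b=[t for t in T["side"] if np.hypot(*(t[1]-[264,232]))<8][0][2]
bt=[t for t in T["top"] if np.hypot(*(t[1]-[283,212]))<8]
m={"side":b}
if bt: m["top"]=bt[0][2]
print(fit(m,SH["carton"],(.4524,-.2312,1.42),[1.42]))
E
```

```text
t 9.6 pos [ 0.5251 -0.267   0.1713] psi -30.7 q [ 0.3   0.73  0.17  1.76 -0.18  0.67  0.03] f [ 0.7  0.6 -0.5] open 88.1 tilt [ 0.001 -0.    -1.   ]
shift [-72.7  35.8 -91.3] turn -1.157 or 1.985
top 0.85 [325. 274.] 556 [ 29. 162. 162.]
top 0.84 [299. 155.] 383 [ 81. 126. 150.]
top 0.74 [394. 248.] 607 [ 25. 148. 153.]
top 0.66 [193. 171.] 495 [ 80. 127. 153.]
top 0.61 [189. 252.] 465 [ 47. 171. 165.]
top 0.59 [274. 206.] 64 [ 70. 109. 130.]
top 0.52 [293. 168.] 19 [31. 55. 70.]
top 0.39 [199. 207.] 266 [ 89. 100.  98.]
top 0.38 [245. 114.] 677 [ 46.  88. 129.]
side 0.97 [322. 197.] 696 [ 65. 107. 145.]
side 0.92 [230. 164.] 391 [ 70. 117. 158.]
side 0.85 [263. 233.] 682 [ 59. 100. 136.]
side 0.85 [172. 196.] 605 [ 21. 142. 176.]
side 0.83 [318. 214.] 313 [ 43.  74. 101.]
side 0.72 [248. 290.] 934 [ 22. 157. 190.]
side 0.43 [306. 169.] 79 [ 42.  73. 111.]
side 0.4 [170. 150.] 3634 [ 93. 102. 113.]
side 0.32 [365. 258.] 1128 [34. 47. 61.]
(array([ 0.45093788, -0.22771241,  1.51784172]), [np.float64(0.9016461245760609)])
```

View pics/c7.png

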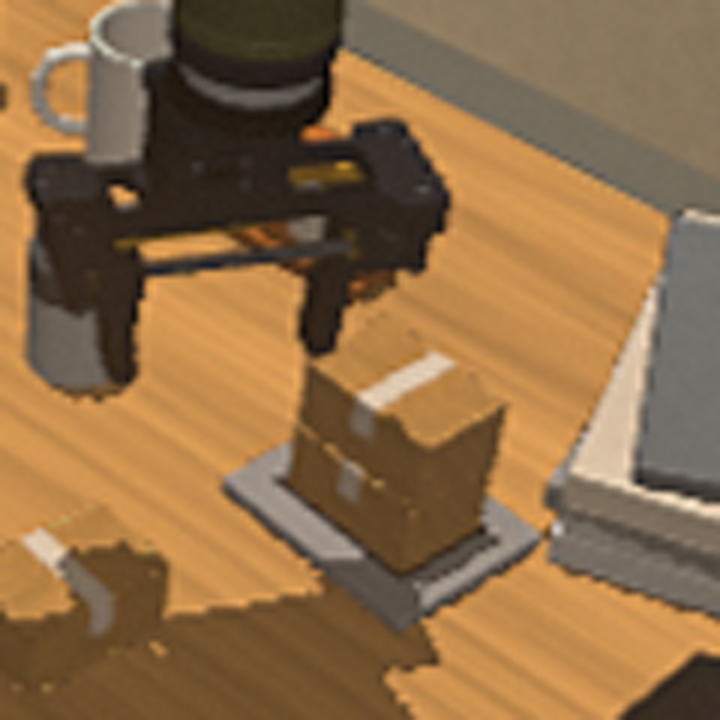

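Emit:
{"api": "drive_tool", "payload": {
  "series": [
    [[-15, 8, 0, -0.14, 88], [-15, 8, 0, -0.14, 88], [-15, 8, 0, -0.14, 88], [-15, 8, 0, -0.14, 88], [-13, 4.5, 0, -0.14, 88], [0, 0, -20, -0.14, 88], [0, 0, -20, -0.14, 88], [0, 0, -20, -0.14, 88], [0, 0, -20, 0, 88], [0, 0, 0, 0, 88]]
  ]
}}

```text
clock: 10.8
tool_pos: [0.4542, -0.2305, 0.0889]
eef_rot: [0.999, -0.039, -0.001, -0.001]
contact_force: [-0.4, 0.0, 0.5]
opening: 1.002
```

```bash
python3 - <<'E'
from h import *
go(.452,-.230,.012,84)
E
```

```text
t 10.8 pos [ 0.4542 -0.2305  0.0889] psi -94.5 q [ 0.2   0.82  0.31  2.04 -0.66  0.37 -0.62] f [-0.4  0.   0.5] open 88.3 tilt [-0.001  0.001 -1.   ]
shift [ -2.2   0.5 -76.9] turn -0.027 or 3.115
```

Emit:
{"api": "drive_tool", "payload": {
  "series": [
    [[-2.2, 0.5, -30, -0.027, 88], [0, 0, -30, 0, 88], [0, 0, -14, 0, 88], [0, 0, 0, 0, 88], [0, 0, 0, 0, 50], [0, 0, 0, 0, 50], [0, 0, 0, 0, 50], [0, 0, 0, 0, 50]]
  ]
}}

```text
clock: 11.6
tool_pos: [0.4516, -0.2306, 0.0178]
eef_rot: [0.999, -0.053, 0.001, 0.0]
contact_force: [0.6, 0.6, 6.0]
opening: 0.679
```

```bash
python3 - <<'E'
from h import *
go(.6365,-.2946,.20,173.4)
E
```

```text
t 11.6 pos [ 0.4516 -0.2306  0.0178] psi -96.1 q [ 0.29  0.94  0.16  2.06 -0.74  0.19 -0.57] f [0.6 0.6 6. ] open 59.8 tilt [ 0.002 -0.001 -1.   ]
shift [184.9 -64.  182.2] turn 1.562 or -1.579
```

Emit:
{"api": "drive_tool", "payload": {
  "series": [
    [[0, 0, 20, 0, 50], [0, 0, 40, 0, 50], [0, 0, 40, 0, 50], [0, 0, 40, 0.14, 50], [20, -7, 40, 0.14, 50], [30, -12, 0, 0.14, 50], [30, -12, 0, 0.14, 50], [30, -12, 0, 0.14, 50], [30, -12, 0, 0.14, 50], [30, -9, 0, 0.14, 50]]
  ]
}}

```text
clock: 12.6
tool_pos: [0.6212, -0.295, 0.197]
eef_rot: [0.905, 0.425, -0.0, -0.0]
contact_force: [-0.1, 1.2, -2.1]
opening: 0.684
```

Emit:
{"api": "drive_tool", "payload": {
  "series": [
    [[14.9, 0, 0, 0.14, 50], [0, 0, 0, 0.14, 50], [0, 0, 0, 0.14, 50], [0, 0, 0, 0.14, 50], [0, 0, 0, 0.02, 50], [0, 0, 0, 0, 50], [0, 0, 0, 0, 50]]
  ]
}}

```text
clock: 13.3
tool_pos: [0.6356, -0.2943, 0.1969]
eef_rot: [0.748, 0.663, -0.0, -0.0]
contact_force: [0.1, -0.1, -2.2]
opening: 0.682
```

```bash
python3 - <<'E'
from h import *
go(.6365,-.2946,.1198,173.4)
im={c:cams.snapshot(c) for c in("top","side")}
crop(im["top"],(300,150),50,7,"pics/c8.png");crop(im["side"],(315,180),50,7,"pics/c9.png")
E
```

```text
t 13.3 pos [ 0.6356 -0.2943  0.1969] psi -6.9 q [ 0.32  0.84  0.11  1.36 -0.1   0.95  0.32] f [ 0.1 -0.1 -2.2] open 60.1 tilt [-0.  0. -1.]
shift [  0.9  -0.3 -77.1] turn 0.005 or -3.137
```

View pics/c8.png

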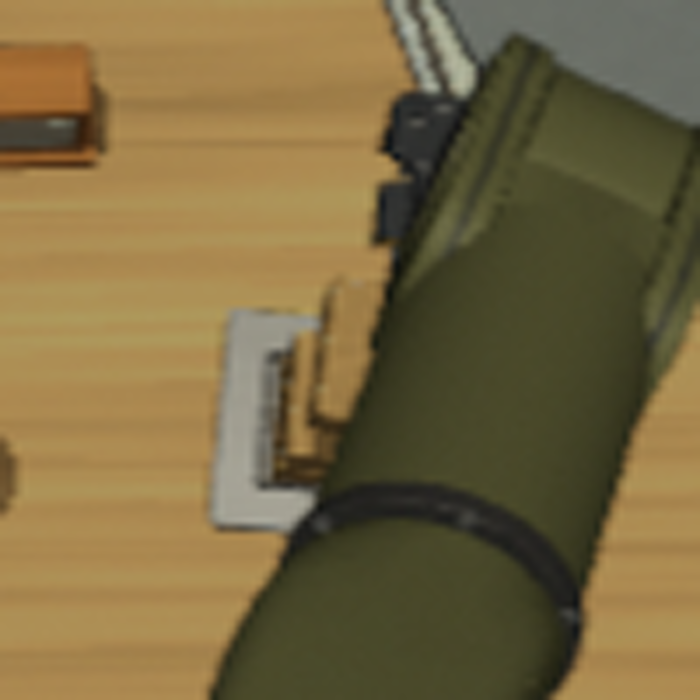

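View pics/c9.png

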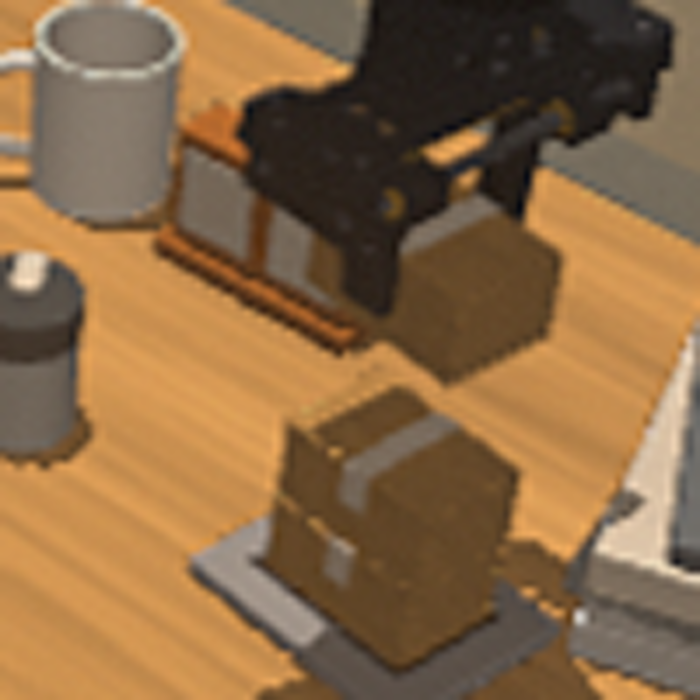

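```bash
python3 - <<'E'
from h import *
for uv in((333,282),(311,422)):
    print(at_z("top",(250+(uv[0]+.5)/7-.5,100+(uv[1]+.5)/7-.5),.224))
s=sensors.get_state();p=s["tool_pos"];a=np.radians(-6.9)
for sx in(.03,-.03):
    P=[p[0]+np.cos(a)*sx-np.sin(a)*.045,p[1]+np.sin(a)*sx+np.cos(a)*.045,.224]; print(np.round(P,4),(proj("top",P)+.5-[250,100])*7)
E
```

```text
[ 0.67031168 -0.25546228  0.224     ]
[ 0.61010442 -0.24501417  0.224     ]
[ 0.6709 -0.2532  0.224 ] [328.24033724 281.19728524]
[ 0.6113 -0.246   0.224 ] [313.7950466  419.61561026]
```

Emit:
{"api": "drive_tool", "payload": {
  "series": [
    [[0.9, -0.3, -25, 0.005, 50], [0, 0, -30, 0, 50], [0, 0, -14, 0, 50], [0, 0, -4, 0, 50], [0, 0, 0, 0, 50], [0, 0, 0, 0, 50], [0, 0, 0, 0, 50]]
  ]
}}

```text
clock: 14.1
tool_pos: [0.6376, -0.2952, 0.1255]
eef_rot: [0.746, 0.666, 0.001, 0.001]
contact_force: [0.7, -0.3, -1.0]
opening: 0.677
```

Emit:
{"api": "drive_tool", "payload": {
  "series": [
    [[-1, 0.5, -3, 0, 50], [0, 0, 0, 0, 50], [0, 0, 0, 0, 50]]
  ]
}}

```text
clock: 14.4
tool_pos: [0.6356, -0.2942, 0.1211]
eef_rot: [0.746, 0.666, 0.0, 0.0]
contact_force: [-0.0, -0.5, -2.7]
opening: 0.68
```

Emit:
{"api": "drive_tool", "payload": {
  "series": [
    [[0, 0, -1.5, 0, 50], [0, 0, 0, 0, 50], [0, 0, 0, 0, 50]]
  ]
}}

```text
clock: 14.7
tool_pos: [0.6359, -0.2944, 0.1199]
eef_rot: [0.746, 0.666, 0.0, 0.0]
contact_force: [-0.5, -0.2, 1.1]
opening: 0.68
```

Touching (force turning positive at z = 0.1199 as predicted). I release, retreat upward and head for carton A.

Emit:
{"api": "drive_tool", "payload": {
  "series": [
    [[0, 0, -0.3, 0, 50], [0, 0, 0, 0, 62], [0, 0, 0, 0, 75], [0, 0, 0, 0, 88], [0, 0, 0, 0, 88], [0, 0, 20, 0, 88], [0, 0, 40, 0, 88], [0, 0, 40, 0, 88], [0, 40, 0, -0.14, 88], [0, 45, 0, -0.14, 88]]
  ]
}}

```text
clock: 15.7
tool_pos: [0.6361, -0.2114, 0.221]
eef_rot: [0.834, 0.551, 0.001, 0.002]
contact_force: [1.3, 1.7, -0.9]
opening: 0.998
```

```bash
python3 - <<'E'
from h import *
go(.6105,.0886,.10,141)
im={c:cams.snapshot(c) for c in("top","side")}
crop(im["side"],(315,190),50,6,"pics/c10.png");crop(im["top"],(245,165),70,6,"pics/c11.png")
T={c:traces(im[c],c,"carton1") for c in im}
m={}
for c,uv in(("top",(190,172)),("side",(230,163))):
  for t in T[c]:
    if np.hypot(*(t[1]-uv))<8: m[c]=t[2]
print(list(m),fit(m,SH["carton"],(.6105,.0886,2.46)))
E
```

```text
t 15.7 pos [ 0.6361 -0.2114  0.221 ] psi -23.1 q [ 0.15  0.78  0.2   1.45 -0.17  0.93 -0.01] f [ 1.3  1.7 -0.9] open 87.9 tilt [ 0.004 -0.002 -1.   ]
shift [ -25.6  300.  -121. ] turn -0.277 or 2.864
['top', 'side'] (array([0.61073856, 0.08956103, 2.47256992]), [np.float64(0.930396370582617), np.float64(0.8864616269042829)])
```

View pics/c10.png

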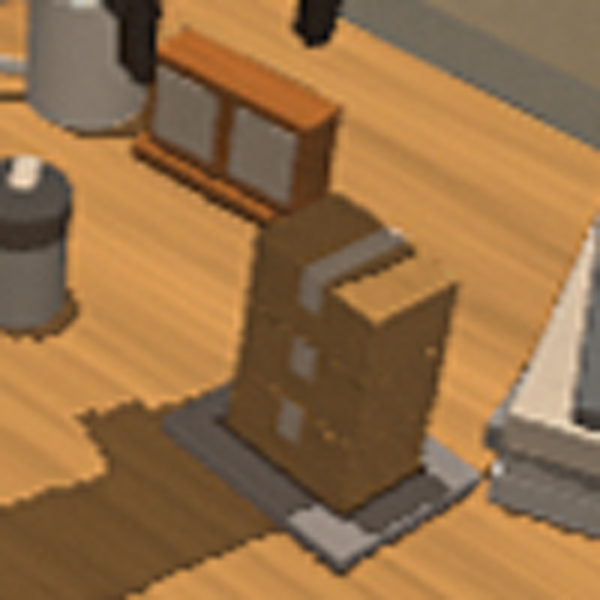

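View pics/c11.png

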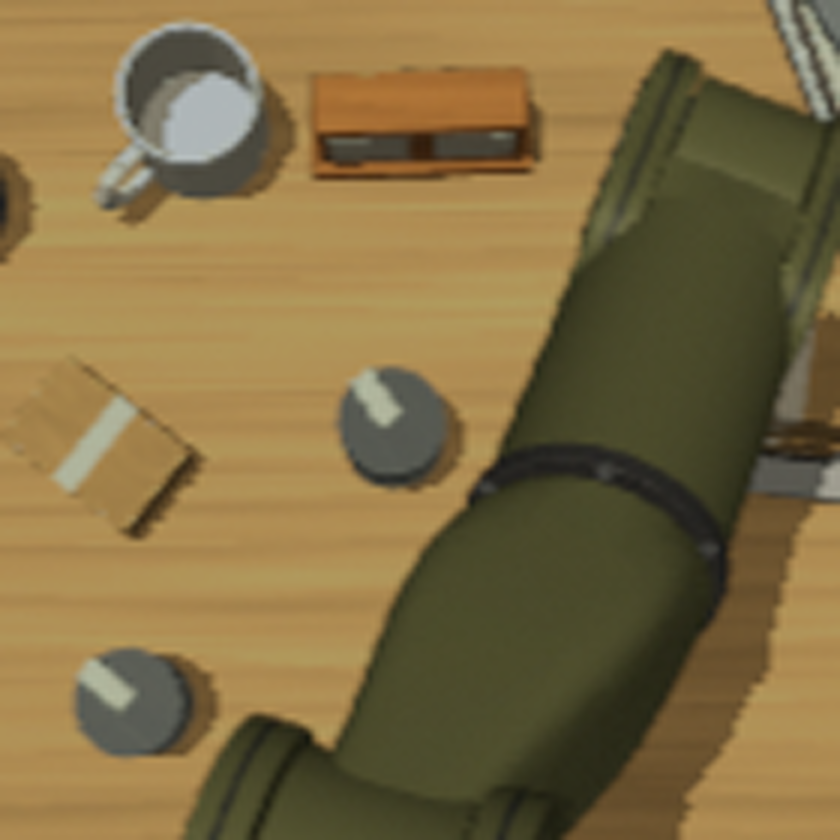

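Emit:
{"api": "drive_tool", "payload": {
  "series": [
    [[-3, 40, 0, -0.05, 88], [-3, 45, 0, -0.05, 88], [-3, 45, 0, -0.05, 88], [-4, 45, 0, -0.05, 88], [-4, 45, 0, -0.05, 88], [-4, 45, 0, -0.01, 88], [-4, 35, -10, 0, 88], [0, 0, -40, 0, 88], [0, 0, -40, 0, 88], [0, 0, -10, 0, 88]]
  ]
}}

```text
clock: 16.9
tool_pos: [0.6082, 0.0891, 0.1153]
eef_rot: [0.897, 0.443, -0.004, -0.001]
contact_force: [-0.1, -0.2, -0.1]
opening: 1.0
```

Emit:
{"api": "drive_tool", "payload": {
  "series": [
    [[0, 0, 0, 0, 88]]
  ]
}}

```text
clock: 17.0
tool_pos: [0.6101, 0.089, 0.1179]
eef_rot: [0.897, 0.442, -0.002, 0.0]
contact_force: [-0.8, -0.5, -0.7]
opening: 0.998
```

```bash
python3 - <<'E'
from h import *
go(.6107,.089,.015,142)
E
```

```text
t 17.0 pos [0.6101 0.089  0.1179] psi -37.5 q [-0.36  0.85  0.25  1.7  -0.32  0.63 -0.58] f [-0.8 -0.5 -0.7] open 87.9 tilt [-0.003 -0.002 -1.   ]
shift [   0.6    0.  -102.9] turn -0.009 or 3.133
```

Emit:
{"api": "drive_tool", "payload": {
  "series": [
    [[0.6, 0, -40, -0.009, 88], [0, 0, -40, 0, 88], [0, 0, -22, 0, 88], [0, 0, 0, 0, 88], [0, 0, 0, 0, 50], [0, 0, 0, 0, 50], [0, 0, 0, 0, 50], [0, 0, 0, 0, 50]]
  ]
}}

```text
clock: 17.8
tool_pos: [0.6121, 0.0911, 0.0187]
eef_rot: [0.899, 0.439, 0.001, 0.0]
contact_force: [-0.6, 0.4, 5.9]
opening: 0.676
```

```bash
python3 - <<'E'
from h import *
go(.6365,-.2946,.23,173.4)
E
```

```text
t 17.8 pos [0.6121 0.0911 0.0187] psi -37.9 q [-0.32  1.    0.19  1.72 -0.37  0.45 -0.55] f [-0.6  0.4  5.9] open 59.6 tilt [ 0.002  0.001 -1.   ]
shift [  24.4 -385.7  211.3] turn 0.547 or -2.595
```

Emit:
{"api": "drive_tool", "payload": {
  "series": [
    [[0, 0, 20, 0, 50], [0, 0, 40, 0, 50], [0, 0, 45, 0, 50], [0, 0, 45, 0, 50], [0, 0, 45, 0, 50], [2, -30, 16, 0.05, 50], [3, -40, 0, 0.07, 50], [3, -40, 0, 0.07, 50], [3, -40, 0, 0.07, 50], [3, -40, 0, 0.07, 50]]
  ]
}}

```text
clock: 18.8
tool_pos: [0.625, -0.1007, 0.2287]
eef_rot: [0.813, 0.582, 0.0, 0.0]
contact_force: [0.5, -0.2, -1.3]
opening: 0.676
```

Emit:
{"api": "drive_tool", "payload": {
  "series": [
    [[3, -40, 0, 0.07, 50], [3, -40, 0, 0.07, 50], [3, -40, 0, 0.07, 50], [2, -40, 0, 0, 50], [2, -35, 0, 0, 50], [0, 0, 0, 0, 50], [0, 0, 0, 0, 50], [0, 0, 0, 0, 50]]
  ]
}}

```text
clock: 19.6
tool_pos: [0.6386, -0.2922, 0.2281]
eef_rot: [0.748, 0.663, 0.001, -0.001]
contact_force: [0.2, -0.5, -0.4]
opening: 0.681
```

```bash
python3 - <<'E'
from h import *
go(.6365,-.2946,.1657,173.4)
im={c:cams.snapshot(c) for c in("top","side")}
crop(im["top"],(300,150),50,7,"pics/c12.png");crop(im["side"],(315,170),60,7,"pics/c13.png")
E
```

```text
t 19.6 pos [ 0.6386 -0.2922  0.2281] psi -6.9 q [ 0.31  0.81  0.11  1.32 -0.1   1.02  0.32] f [ 0.2 -0.5 -0.4] open 60.0 tilt [-0.     0.002 -1.   ]
shift [ -2.1  -2.4 -62.4] turn 0.005 or -3.137
```

View pics/c12.png

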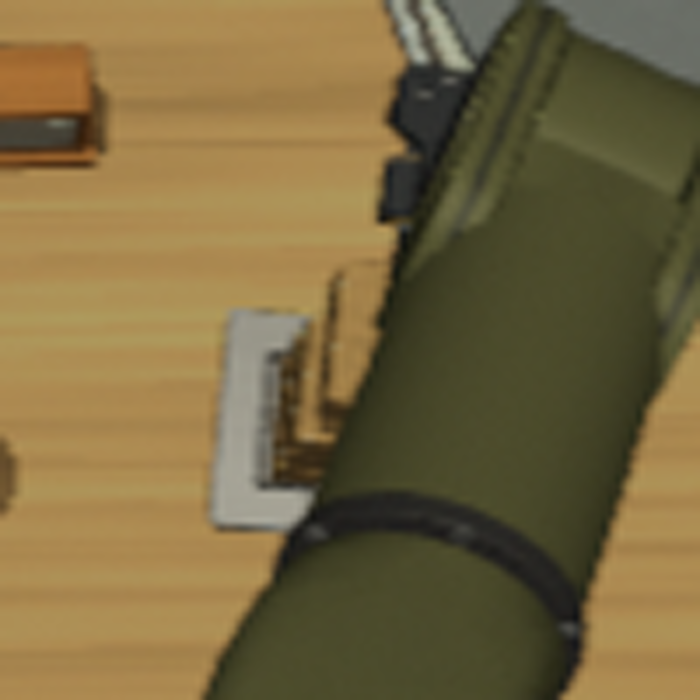

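View pics/c13.png

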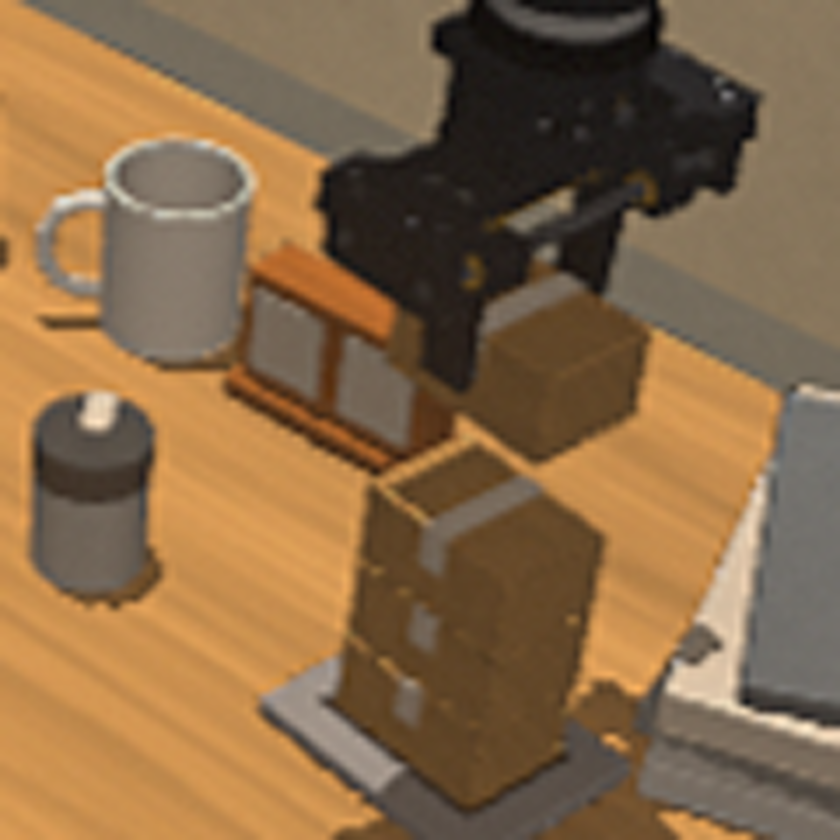

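```bash
python3 - <<'E'
from h import *
zt=.2281+.045-.0187
for uv in((338,268),(322,408)):
    print(at_z("top",(250+(uv[0]+.5)/7-.5,100+(uv[1]+.5)/7-.5),zt))
go(.6365,-.2946,.1657,173.4)
s=sensors.get_state();p=s["tool_pos"];a=np.radians(-6.9)
for sx in(.03,-.03):
    P=[p[0]+np.cos(a)*sx-np.sin(a)*.045,p[1]+np.sin(a)*sx+np.cos(a)*.045,zt]; print(np.round(P,4),(proj("top",P)+.5-[250,100])*7)
E
```

```text
[ 0.67042579 -0.25386645  0.2544    ]
[ 0.61163189 -0.24616167  0.2544    ]
t 19.7 pos [ 0.6388 -0.292   0.2283] psi -6.8 q [ 0.31  0.81  0.11  1.32 -0.1   1.02  0.32] f [ 0.4 -0.1 -0.6] open 59.2 tilt [ 0.     0.001 -1.   ]
shift [ -2.3  -2.6 -62.6] turn 0.004 or -3.137
[ 0.674  -0.2509  0.2544] [331.25648184 260.14786918]
[ 0.6144 -0.2437  0.2544] [316.46312699 401.92469909]
```

Emit:
{"api": "drive_tool", "payload": {
  "series": [
    [[-2.2, -1.5, -20, 0.004, 50], [0, 0, -25, 0, 50], [0, 0, -12, 0, 50], [0, 0, -3, 0, 50], [0, 0, 0, 0, 50], [0, 0, 0, 0, 50], [0, 0, 0, 0, 50]]
  ]
}}

```text
clock: 20.4
tool_pos: [0.6368, -0.296, 0.1694]
eef_rot: [0.748, 0.664, 0.0, 0.001]
contact_force: [-0.9, -0.6, -0.7]
opening: 0.678
```

Emit:
{"api": "drive_tool", "payload": {
  "series": [
    [[0, 0, -1, 0, 50], [0, 0, 0, 0, 50], [0, 0, 0, 0, 50]]
  ]
}}

```text
clock: 20.7
tool_pos: [0.6361, -0.2958, 0.1673]
eef_rot: [0.748, 0.664, 0.0, 0.0]
contact_force: [-0.2, -0.4, -0.9]
opening: 0.68
```

Emit:
{"api": "drive_tool", "payload": {
  "series": [
    [[0, 0, -1.5, 0, 50], [0, 0, 0, 0, 50], [0, 0, 0, 0, 50]]
  ]
}}

```text
clock: 21.0
tool_pos: [0.6363, -0.2959, 0.1658]
eef_rot: [0.748, 0.664, 0.0, 0.0]
contact_force: [0.0, 0.3, -0.3]
opening: 0.68
```

Emit:
{"api": "drive_tool", "payload": {
  "series": [
    [[0, 0, -0.8, 0, 50], [0, 0, 0, 0, 50], [0, 0, 0, 0, 62], [0, 0, 0, 0, 75], [0, 0, 0, 0, 88], [0, 0, 0, 0, 88], [0, 0, 20, 0, 88], [0, 0, 40, 0, 88], [0, 0, 20, 0, 88], [-20, 35, 0, -0.1, 88]]
  ]
}}

```text
clock: 22.0
tool_pos: [0.619, -0.2671, 0.2486]
eef_rot: [0.782, 0.623, 0.001, 0.006]
contact_force: [0.1, 0.2, -0.5]
opening: 0.995
```

Emit:
{"api": "drive_tool", "payload": {
  "series": [
    [[-40, 45, 0, -0.1, 88], [-40, 45, 0, -0.1, 88], [-40, 45, 0, -0.1, 88], [-20, 40, 0, -0.1, 88], [0, 45, 0, 0, 88], [0, 40, 0, 0, 88]]
  ]
}}

```text
clock: 22.6
tool_pos: [0.4957, -0.0216, 0.2452]
eef_rot: [0.889, 0.459, 0.0, -0.0]
contact_force: [0.4, 0.4, 0.5]
opening: 0.995
```

```bash
python3 - <<'E'
from h import *
go(.4617,.0675,.13,-35)
im={c:cams.snapshot(c) for c in("top","side")}
for c in im: cv2.imwrite(f"pics/{c}2.png",im[c])
for c in im:
    for t in traces(im[c],c,"tin1"): print(c,round(t[0],2),np.round(t[1]),t[2].sum(),np.round(t[3]))
crop(im["side"],(315,170),60,7,"pics/c14.png"); crop(im["top"],(220,190),60,7,"pics/c15.png")
E
```

```text
t 22.6 pos [ 0.4957 -0.0216  0.2452] psi -35.4 q [-0.23  0.53  0.28  1.95 -0.23  0.69 -0.43] f [0.4 0.4 0.5] open 87.6 tilt [ 0.  0. -1.]
shift [ -34.    89.1 -115.2] turn 0.007 or -3.134
top 0.72 [244. 164.] 214 [ 93. 105. 104.]
top 0.42 [306. 168.] 20 [41. 65. 80.]
side 0.79 [266. 180.] 456 [72. 85. 97.]
side 0.72 [207. 177.] 483 [72. 86. 99.]
```

View pics/c14.png

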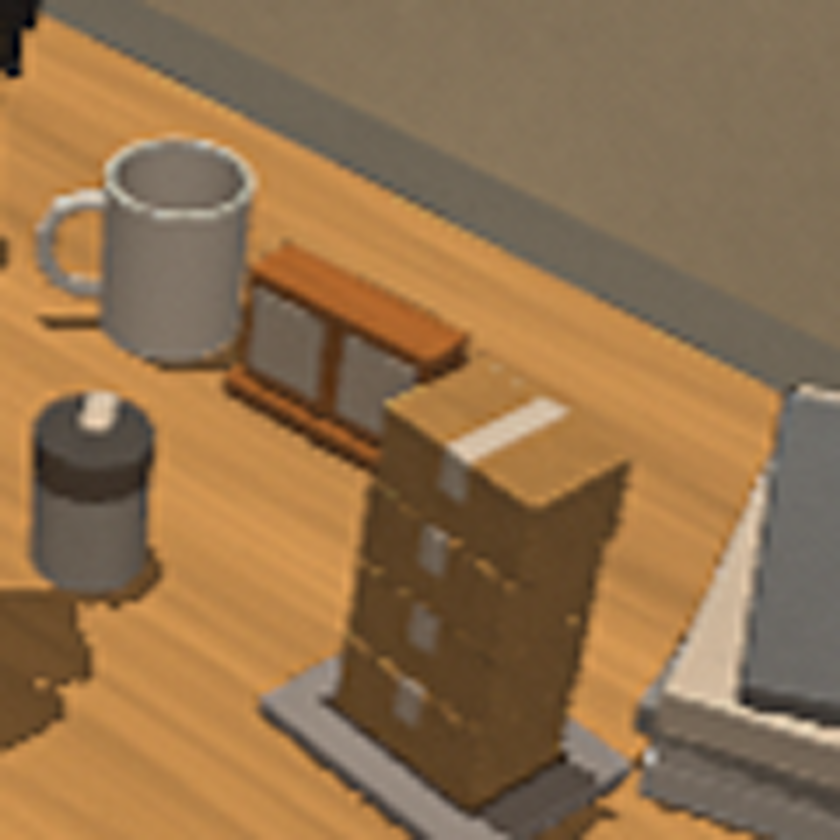

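View pics/top2.png

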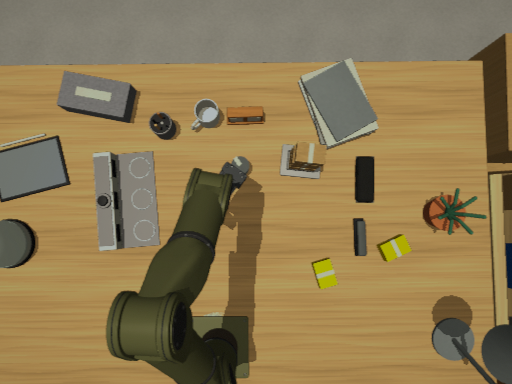

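The column of four cartons is straight. Next I measure the seal directions on both tins from the unobstructed first picture.

```bash
python3 - <<'E'
from h import *
def strip(img,P,dbg):
    uv=proj("top",[P[0],P[1],.08]); S=8
    x0,y0=int(uv[0])-14,int(uv[1])-14
    k=cv2.cvtColor(img,cv2.COLOR_BGR2GRAY)[y0:y0+28,x0:x0+28]
    # sub-pixel weights: bright seal vs dark lid
    ys,xs=np.mgrid[y0:y0+28,x0:x0+28]
    W=np.array([at_z("top",(a,b),.08)[:2] for a,b in zip(xs.ravel(),ys.ravel())])-P[:2]
    inr=np.hypot(*W.T)<.027
    g=k.ravel().astype(float); base=np.median(g[inr]); w=np.clip(g-base-15,0,None)*inr
    c=(W*w[:,None]).sum(0)/w.sum()
    print(dbg,"centroid off mm",np.round(c*1000,1),"ang",round(np.degrees(np.arctan2(c[1],c[0])),1),"base",base,"max",g[inr].max())
    v=W-c; C=(v*w[:,None]).T@v; e,V=np.linalg.eigh(C); d=V[:,1]; d=d*np.sign(d@c); print("  pca ang",round(np.degrees(np.arctan2(d[1],d[0])),1),e/w.sum()*1e6)
im0=cv2.imread("pics/top0.png")
strip(im0,np.array([.4617,.0675]),"T1")
strip(im0,np.array([.6186,-.0806]),"T2")
E
```

```text
T1 centroid off mm [8.9 9.6] ang 47.2 base 84.0 max 165.0
  pca ang 50.3 [15.8498771  62.54806884]
T2 centroid off mm [9.6 7.9] ang 39.4 base 80.0 max 165.0
  pca ang 32.7 [17.5859709  66.88946346]
```

Emit:
{"api": "drive_tool", "payload": {
  "series": [
    [[-17, 45, 0, -0.055, 88], [-17, 44.1, 0, 0, 88], [0, 0, -40, 0, 88], [0, 0, -40, 0, 88], [0, 0, -25, 0, 88], [0, 0, 0, 0, 88], [0, 0, 0, 0, 88]]
  ]
}}

```text
clock: 23.5
tool_pos: [0.4629, 0.0639, 0.1402]
eef_rot: [0.901, 0.433, -0.0, 0.0]
contact_force: [0.3, 0.6, 0.2]
opening: 0.992
```

```bash
python3 - <<'E'
from h import *
go(.4617,.0675,.033,-38.5)
im=cams.snapshot("side"); crop(im,(207,175),40,8,"pics/c16.png")
print([ (round(t[0],2),np.round(t[1])) for t in traces(im,"side","tin1")])
E
```

```text
t 23.5 pos [0.4629 0.0639 0.1402] psi -38.7 q [-0.36  0.68  0.19  2.13 -0.35  0.36 -0.56] f [0.3 0.6 0.2] open 87.4 tilt [ 0.    -0.001 -1.   ]
shift [  -1.2    3.6 -107.2] turn 0.004 or -3.138
[(0.86, array([204., 177.])), (0.71, array([265., 179.]))]
```

View pics/c16.png

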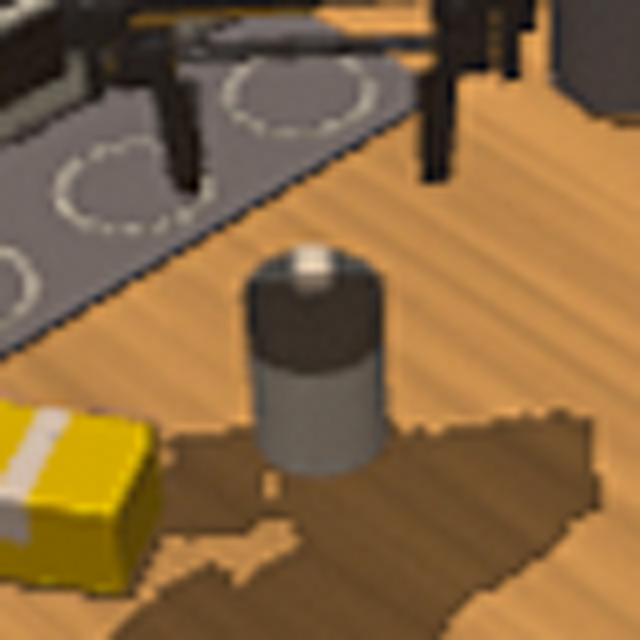

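Emit:
{"api": "drive_tool", "payload": {
  "series": [
    [[-1.2, 3.6, -30, 0, 88], [0, 0, -40, 0, 88], [0, 0, -30, 0, 88], [0, 0, -7, 0, 88], [0, 0, 0, 0, 88], [0, 0, 0, 0, 50], [0, 0, 0, 0, 50], [0, 0, 0, 0, 50], [0, 0, 0, 0, 50]]
  ],
  "force": 25
}}

```text
clock: 24.5
tool_pos: [0.4622, 0.0691, 0.0338]
eef_rot: [0.901, 0.434, 0.001, 0.001]
contact_force: [-0.2, 0.6, 7.9]
opening: 0.674
```

```bash
python3 - <<'E'
from h import *
go(.4015,.255,.15,5)
E
```

```text
t 24.5 pos [0.4622 0.0691 0.0338] psi -38.6 q [-0.27  0.89  0.04  2.18 -0.4   0.08 -0.52] f [-0.2  0.6  7.9] open 59.4 tilt [ 0.003 -0.    -1.   ]
shift [-60.7 185.9 116.2] turn 0.76 or -2.381
```

Emit:
{"api": "drive_tool", "payload": {
  "series": [
    [[0, 0, 20, 0, 50], [0, 0, 40, 0, 50], [0, 0, 40, 0, 50], [-5, 20, 16, 0.1, 50], [-10, 30, 0, 0.12, 50], [-10, 35, 0, 0.12, 50], [-10, 35, 0, 0.12, 50], [-10, 35, 0, 0.12, 50], [-10, 25, 0, 0.12, 50], [-5.7, 5.9, 0, 0.066, 50]]
  ]
}}

```text
clock: 25.5
tool_pos: [0.399, 0.2586, 0.1489]
eef_rot: [0.67, 0.742, 0.001, -0.001]
contact_force: [-0.5, 0.2, -1.9]
opening: 0.678
```

Emit:
{"api": "drive_tool", "payload": {
  "series": [
    [[0, 0, 0, 0, 50], [0, 0, 0, 0, 50], [0, 0, 0, 0, 50]]
  ]
}}

```text
clock: 25.8
tool_pos: [0.4013, 0.253, 0.1489]
eef_rot: [0.675, 0.738, -0.0, 0.001]
contact_force: [0.7, 0.6, -1.6]
opening: 0.673
```

```bash
python3 - <<'E'
from h import *
go(.4015,.2548,.041,5)
im={c:cams.snapshot(c) for c in("top","side")}
crop(im["side"],(165,150),50,7,"pics/c17.png");crop(im["top"],(145,220),50,7,"pics/c18.png")
T=[t for t in traces(im["side"],"side","tin1")]
print([(round(t[0],2),np.round(t[1]),t[2].sum()) for t in T])
E
```

```text
t 25.8 pos [0.4013 0.253  0.1489] psi 5.1 q [-0.72  0.66  0.1   2.11 -0.16  0.39 -0.41] f [ 0.7  0.6 -1.6] open 59.3 tilt [ 0.    -0.001 -1.   ]
shift [   0.2    1.8 -107.9] turn -0.001 or 3.14
[(0.76, array([159., 137.]), np.int64(379)), (0.72, array([322., 176.]), np.int64(771)), (0.68, array([266., 180.]), np.int64(422)), (0.54, array([171., 153.]), np.int64(3116))]
```

View pics/c17.png

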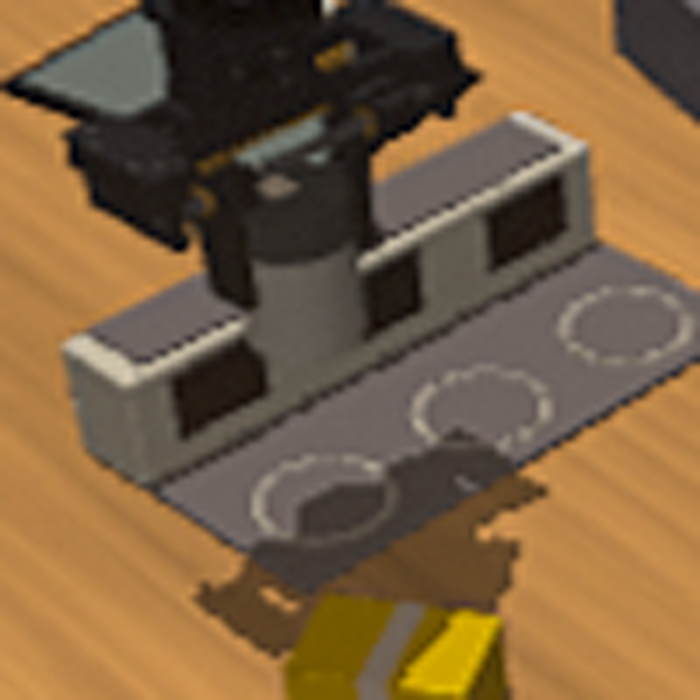

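View pics/c18.png

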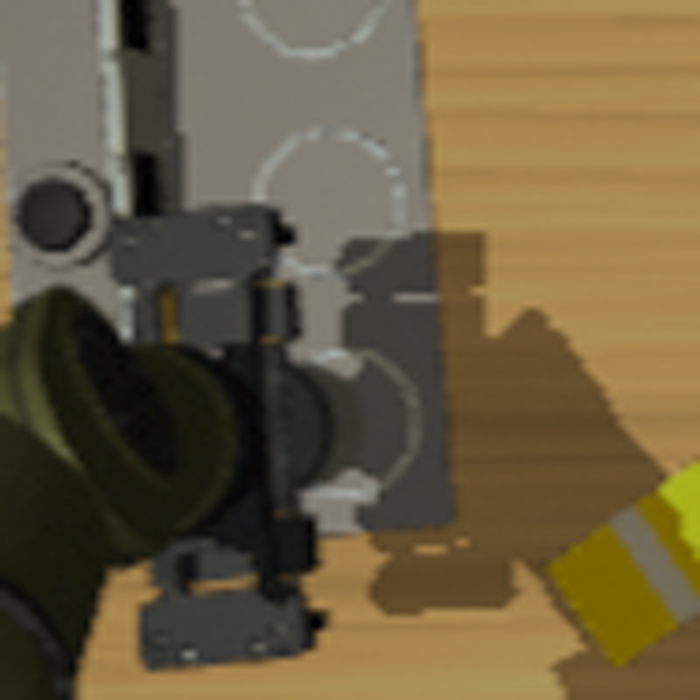

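```bash
python3 - <<'E'
from h import *
e=at_z("top",(95+(330.5)/7-.5,170+(427.5)/7-.5),.195); print("tin y from edge",e+[0,.03,0])
# side: left/right edge of body in crop at row ~ 300 : x 250..358 (tin side), bottom centre
s0=at_z("side",(115+(250.5)/7-.5,100+300.5/7-.5),.15); s1=at_z("side",(115+(360.5)/7-.5,100+300.5/7-.5),.15)
for P in([.4013,.253],[.4015,.258]):
    for zz in(.115,.195):
        print(P,zz,(proj("side",[*P,zz])+.5-[115,100])*7)
E
```

```text
tin y from edge [0.40347262 0.24630094 0.195     ]
[0.4013, 0.253] 0.115 [302.80046625 328.11104606]
[0.4013, 0.253] 0.195 [281.94671735 190.85287681]
[0.4015, 0.258] 0.115 [297.37168998 323.87085631]
[0.4015, 0.258] 0.195 [276.36127097 186.72791989]
```

```bash
python3 - <<'E'
from h import *
im={c:cams.snapshot(c) for c in("top","side")}
s=sensors.get_state()["tool_pos"]; zb=s[2]-.0338
t=np.linspace(0,2*np.pi,60)
for c,(x0,y0),fn in(("side",(130,105),"c19"),("top",(105,195),"c20")):
    k=cv2.resize(im[c][y0:y0+60,x0:x0+60],None,fx=12,fy=12,interpolation=cv2.INTER_CUBIC)
    for off,col in((0,(0,0,255)),(-.007,(0,255,0))):
        for z in(zb,zb+.08):
            P=np.array([(proj(c,[s[0]-.0045/.03*0+.03*np.cos(a),s[1]+off+.03*np.sin(a),z])+.5-[x0,y0])*12 for a in t])
            cv2.polylines(k,[P.astype(np.int32)],True,col,1)
    cv2.imwrite(f"pics/{fn}.png",k[:600])
E
```

```text
(no output)
```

View pics/c19.png

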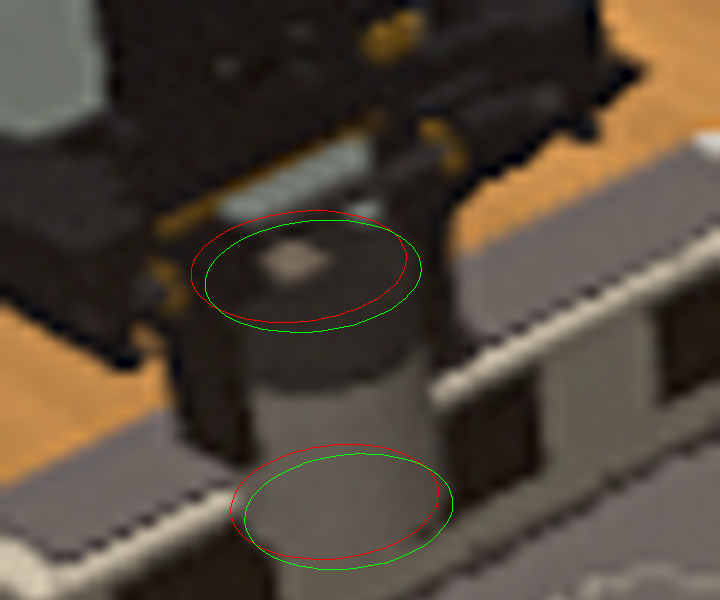

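View pics/c20.png

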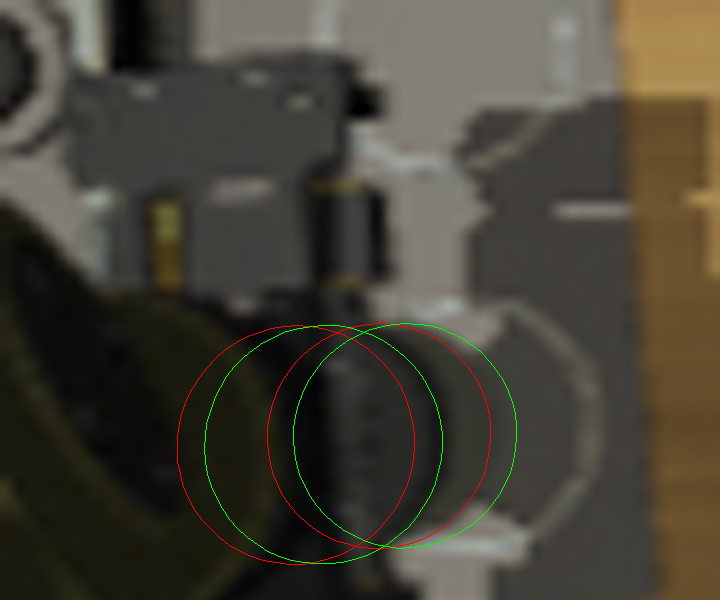

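```bash
python3 - <<'E'
from h import *
im=cams.snapshot("side")
s=sensors.get_state()["tool_pos"]; t=np.linspace(0,2*np.pi,60)
x0,y0=125,105
k=cv2.resize(im[y0:y0+60,x0:x0+65],None,fx=10,fy=10,interpolation=cv2.INTER_CUBIC)
k=cv2.convertScaleAbs(k,alpha=1.8)
for off,dz,col in((-.007,0,(0,255,0)),(-.007,-.012,(255,0,255))):
    for z in(.115+dz,.195+dz):
        P=np.array([(proj("side",[s[0]+.03*np.cos(a),s[1]+off+.03*np.sin(a),z])+.5-[x0,y0])*10 for a in t])
        cv2.polylines(k,[P.astype(np.int32)],True,col,1)
cv2.imwrite("pics/c21.png",k)
E
```

```text
(no output)
```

View pics/c21.png

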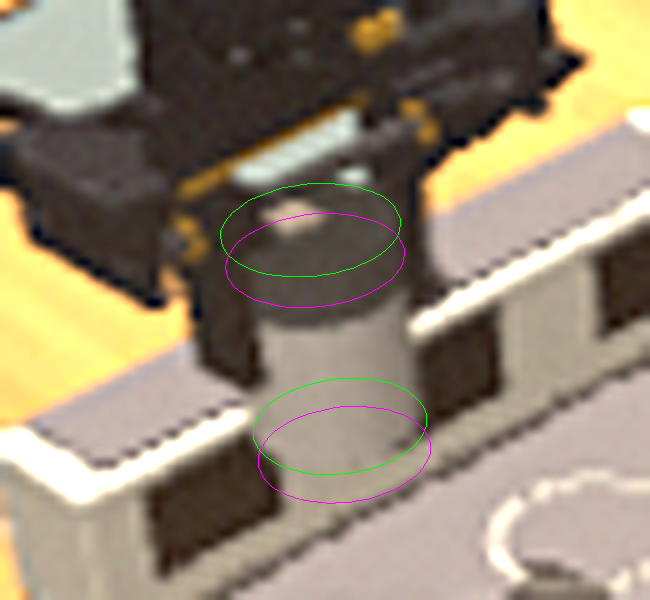

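Emit:
{"api": "drive_tool", "payload": {
  "series": [
    [[-0.3, 8.8, -20, 0, 50], [0, 0, -40, 0, 50], [0, 0, -30, 0, 50], [0, 0, -12, 0, 50], [0, 0, -3, 0, 50], [0, 0, 0, 0, 50], [0, 0, 0, 0, 50]]
  ]
}}

```text
clock: 26.8
tool_pos: [0.401, 0.2641, 0.045]
eef_rot: [0.674, 0.739, 0.001, 0.0]
contact_force: [0.4, 0.6, -2.1]
opening: 0.675
```

```bash
python3 - <<'E'
from h import *
go(.401,.2618,.040,5)
E
```

```text
t 26.8 pos [0.401  0.2641 0.045 ] psi 5.3 q [-0.7   0.87  0.03  2.14 -0.18  0.14 -0.4 ] f [ 0.4  0.6 -2.1] open 59.5 tilt [ 0.002  0.001 -1.   ]
shift [-0.  -2.3 -5. ] turn -0.005 or 3.136
```

Emit:
{"api": "drive_tool", "payload": {
  "series": [
    [[0, -1.5, -3, 0, 50], [0, 0, 0, 0, 50], [0, 0, 0, 0, 50]]
  ]
}}

```text
clock: 27.1
tool_pos: [0.4004, 0.2623, 0.0413]
eef_rot: [0.674, 0.739, 0.0, 0.0]
contact_force: [-0.5, 0.8, -2.2]
opening: 0.674
```

Emit:
{"api": "drive_tool", "payload": {
  "series": [
    [[0, 0, -1.5, 0, 50], [0, 0, 0, 0, 50], [0, 0, 0, 0, 50]]
  ]
}}

```text
clock: 27.4
tool_pos: [0.4004, 0.2624, 0.0398]
eef_rot: [0.673, 0.739, 0.0, 0.0]
contact_force: [-0.6, -1.0, 4.9]
opening: 0.674
```

Emit:
{"api": "drive_tool", "payload": {
  "series": [
    [[0, 0, 0, 0, 62], [0, 0, 0, 0, 75], [0, 0, 0, 0, 88], [0, 0, 0, 0, 88], [0, 0, 20, 0, 88], [0, 0, 40, 0, 88], [0, 0, 45, 0, 88], [20, -35, 10, -0.1, 88], [30, -40, 0, -0.14, 88], [30, -40, 0, -0.14, 88]]
  ]
}}

```text
clock: 28.4
tool_pos: [0.4811, 0.1467, 0.1552]
eef_rot: [0.802, 0.597, 0.001, -0.0]
contact_force: [1.2, -0.4, 0.1]
opening: 0.997
```

Emit:
{"api": "drive_tool", "payload": {
  "series": [
    [[30, -40, 0, -0.14, 88], [30, -40, 0, -0.14, 88], [30, -45, 0, -0.14, 88], [20, -45, 0, -0.14, 88], [20, -20, 0, -0.1, 88]]
  ]
}}

```text
clock: 28.9
tool_pos: [0.6082, -0.0457, 0.1546]
eef_rot: [0.953, 0.302, -0.001, 0.002]
contact_force: [-0.2, -0.2, -1.1]
opening: 1.0
```

```bash
python3 - <<'E'
from h import *
im={c:cams.snapshot(c) for c in("top","side")}
for c in im: cv2.imwrite(f"pics/{c}3.png",im[c])
T={c:traces(im[c],c,"tin1") for c in im}
for c in im:
    for t in T[c]: print(c,round(t[0],2),np.round(t[1]),t[2].sum(),np.round(t[3]))
m={}
for c in im:
    for t in T[c]:
        if np.hypot(*(t[1]-proj(c,[.4015,.255,.05])))<8: m[c]=t[2]
print(list(m)); print(fit(m,SH["tin"],(.4015,.255,0),z=.006))
crop(im["top"],(142,225),25,14,"pics/c22.png");crop(im["side"],(162,165),30,14,"pics/c23.png")
go(.6186,-.0806,.15,-56.5)
E
```

```text
top 0.55 [297. 162.] 77 [41. 71. 89.]
top 0.52 [244. 166.] 193 [45. 52. 53.]
side 0.63 [264. 181.] 507 [61. 76. 92.]
[]
(array([0.4015, 0.255 , 0.    ]), [])
t 29.1 pos [ 0.6074 -0.039   0.1538] psi -54.2 q [-0.2   0.8   0.34  1.71 -0.38  0.7  -0.61] f [ 0.3  1.3 -0.8] open 88.0 tilt [-0.001  0.001 -1.   ]
shift [ 11.2 -41.6  -3.8] turn -0.04 or 3.102
  return _methods._mean(a, axis=axis, dtype=dtype,
  ret = ret.dtype.type(ret / rcount)
```

View pics/c22.png

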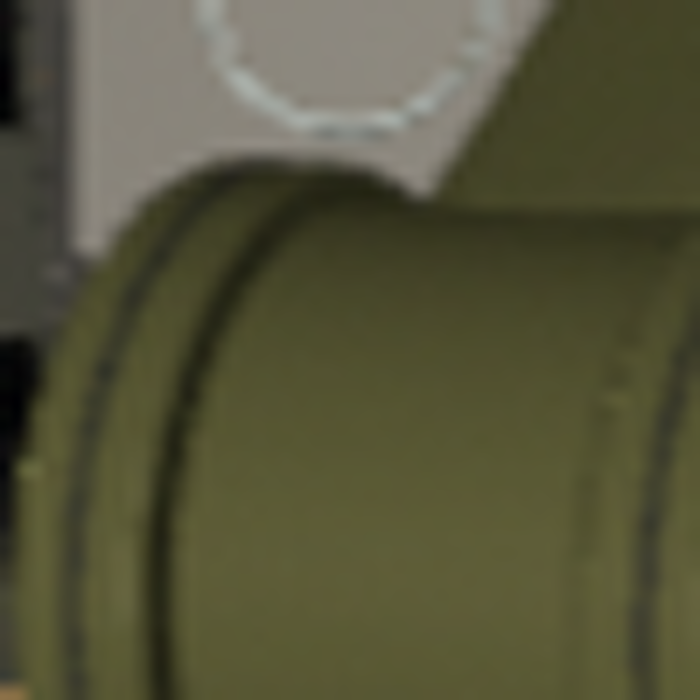

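View pics/top3.png

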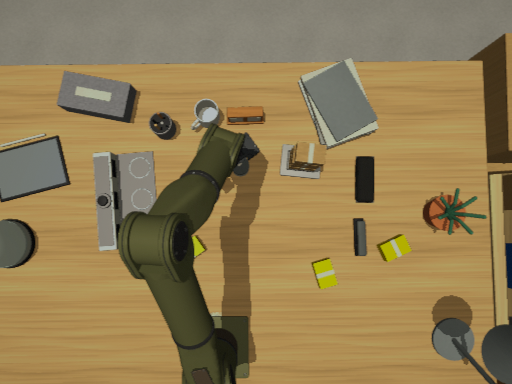

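View pics/side3.png

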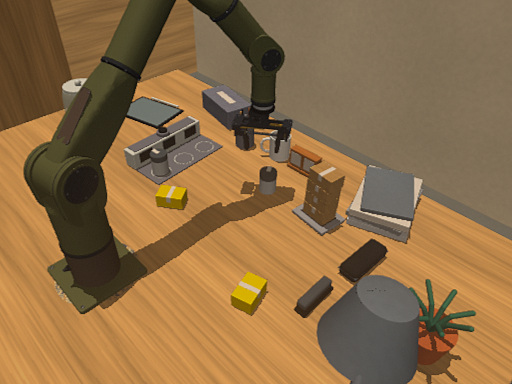

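```bash
python3 - <<'E'
from h import *
im0=cv2.imread("pics/top0.png")
def lid(P,n):
    uv=proj("top",[P[0],P[1],.08]); x0,y0=int(uv[0])-16,int(uv[1])-16
    k=cv2.resize(im0[y0:y0+32,x0:x0+32],None,fx=18,fy=18,interpolation=cv2.INTER_CUBIC)
    t=np.linspace(0,2*np.pi,80)
    for z,col in((.08,(0,0,255)),(0,(255,0,0))):
        Q=np.array([(proj("top",[P[0]+.03*np.cos(a),P[1]+.03*np.sin(a),z])+.5-[x0,y0])*18 for a in t]); cv2.polylines(k,[Q.astype(np.int32)],True,col,1)
    cv2.imwrite(n,k)
lid((.4617,.0675),"pics/c24.png"); lid((.6186,-.0806),"pics/c25.png")
E
```

```text
(no output)
```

View pics/c24.png

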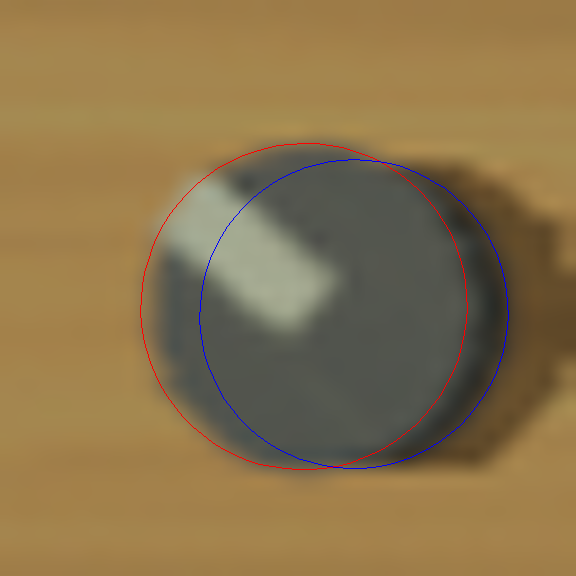

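View pics/c25.png

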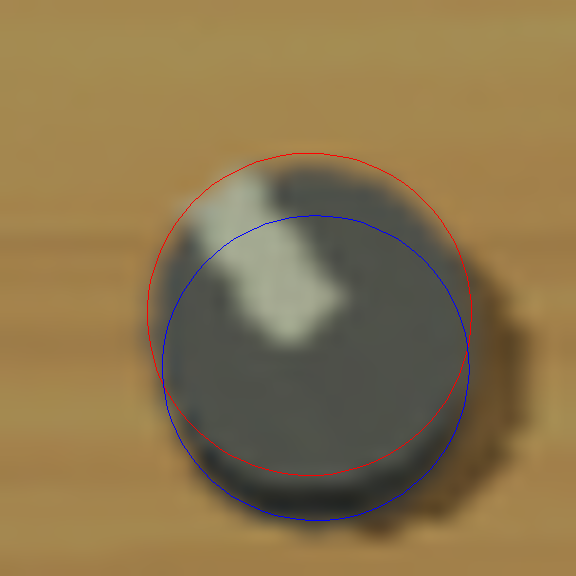

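Emit:
{"api": "drive_tool", "payload": {
  "series": [
    [[9.6, -42.7, 0, -0.04, 88], [0, 0, 0, 0, 88], [0, 0, 0, 0, 88], [0, 0, 0, 0, 88]]
  ]
}}

```text
clock: 29.5
tool_pos: [0.6169, -0.0794, 0.1541]
eef_rot: [0.957, 0.289, -0.0, -0.001]
contact_force: [0.7, 0.1, -0.3]
opening: 0.996
```

```bash
python3 - <<'E'
from h import *
go(.617,-.0817,.034,-56.5)
im=cams.snapshot("side"); crop(im,(268,170),40,8,"pics/c26.png")
E
```

```text
t 29.5 pos [ 0.6169 -0.0794  0.1541] psi -56.4 q [-0.13  0.82  0.34  1.67 -0.38  0.72 -0.59] f [ 0.7  0.1 -0.3] open 87.7 tilt [-0.001  0.002 -1.   ]
shift [ 1.000e-01 -2.300e+00 -1.201e+02] turn -0.002 or 3.139
```

View pics/c26.png

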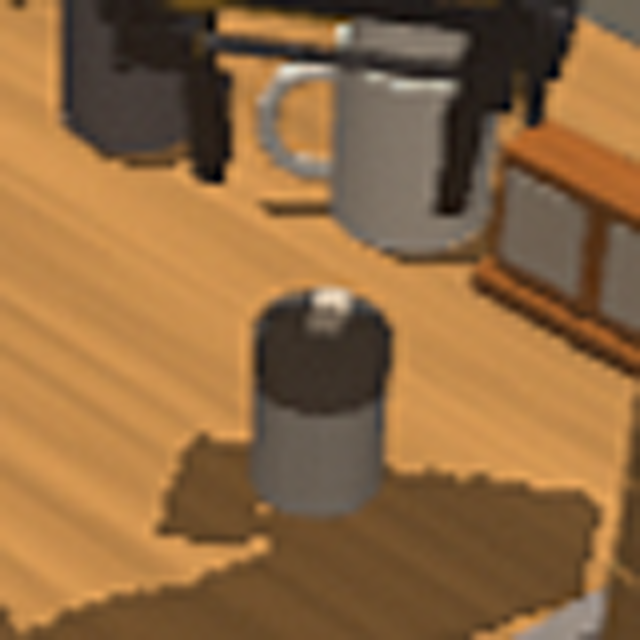

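Emit:
{"api": "drive_tool", "payload": {
  "series": [
    [[0, -2.3, -30, 0, 88], [0, 0, -40, 0, 88], [0, 0, -35, 0, 88], [0, 0, -14, 0, 88], [0, 0, 0, 0, 88], [0, 0, 0, 0, 50], [0, 0, 0, 0, 50], [0, 0, 0, 0, 50], [0, 0, 0, 0, 50]]
  ]
}}

```text
clock: 30.45
tool_pos: [0.6177, -0.0832, 0.0366]
eef_rot: [0.958, 0.288, 0.0, -0.001]
contact_force: [-1.9, 3.0, 7.3]
opening: 0.673
```

```bash
python3 - <<'E'
from h import *
go(.511,.2634,.16,4.5)
E
```

```text
t 30.4 pos [ 0.6177 -0.0832  0.0366] psi -56.5 q [-0.07  0.98  0.25  1.71 -0.44  0.51 -0.53] f [-1.9  3.   7.3] open 59.3 tilt [ 0.001  0.002 -1.   ]
shift [-106.7  346.6  123.4] turn 1.065 or -2.077
```

Emit:
{"api": "drive_tool", "payload": {
  "series": [
    [[0, 0, 20, 0, 50], [0, 0, 40, 0, 50], [0, 0, 40, 0, 50], [-5, 20, 20, 0.1, 50], [-12, 40, 3, 0.12, 50], [-12, 40, 0, 0.12, 50], [-12, 40, 0, 0.12, 50], [-12, 40, 0, 0.12, 50], [-12, 40, 0, 0.12, 50], [-12, 40, 0, 0.12, 50]]
  ]
}}

```text
clock: 31.45
tool_pos: [0.5402, 0.1769, 0.1587]
eef_rot: [0.762, 0.647, 0.0, 0.0]
contact_force: [0.9, -0.5, -1.7]
opening: 0.673
```

Emit:
{"api": "drive_tool", "payload": {
  "series": [
    [[-12, 40, 0, 0.12, 50], [-12, 30, 0, 0.12, 50], [-5, 16, 0, 0.005, 50], [0, 0, 0, 0, 50], [0, 0, 0, 0, 50], [0, 0, 0, 0, 50]]
  ]
}}

```text
clock: 32.05
tool_pos: [0.5125, 0.2593, 0.1585]
eef_rot: [0.68, 0.733, -0.0, 0.001]
contact_force: [0.3, -0.1, -2.0]
opening: 0.676
```

```bash
cat > held.py <<'E'
from h import *
def held(x0y0,sz,off,zoff,fn):
    im={c:cams.snapshot(c) for c in("top","side")}
    s=sensors.get_state()["tool_pos"]; zb=s[2]-zoff; t=np.linspace(0,2*np.pi,60); ks=[]
    for c in("side","top"):
        x0,y0=x0y0[c]
        k=cv2.convertScaleAbs(cv2.resize(im[c][y0:y0+sz,x0:x0+sz],(400,400),interpolation=cv2.INTER_CUBIC),alpha=1.7)
        for o,col in((0,(0,0,255)),(off,(0,255,0))):
            for z in(zb,zb+.08):
                P=np.array([(proj(c,[s[0]+.03*np.cos(a),s[1]+o+.03*np.sin(a),z])+.5-[x0,y0])*400/sz for a in t])
                cv2.polylines(k,[P.astype(np.int32)],True,col,1)
        ks.append(k)
    cv2.imwrite(fn,np.hstack(ks))
E
python3 - <<'E'
from held import *
go(.511,.2634,.0426,4.5)
s=sensors.get_state()["tool_pos"]
a=proj("side",s).astype(int)-25; b=proj("top",s).astype(int)-25
held({"side":a,"top":b},50,-.006,.0366,"pics/c27.png")
E
```

```text
t 32.0 pos [0.5125 0.2593 0.1585] psi 4.3 q [-0.62  0.73  0.12  1.81 -0.14  0.61 -0.34] f [ 0.3 -0.1 -2. ] open 59.6 tilt [ 0.001 -0.002 -1.   ]
shift [  -1.5    4.1 -115.9] turn 0.004 or -3.138
```

View pics/c27.png

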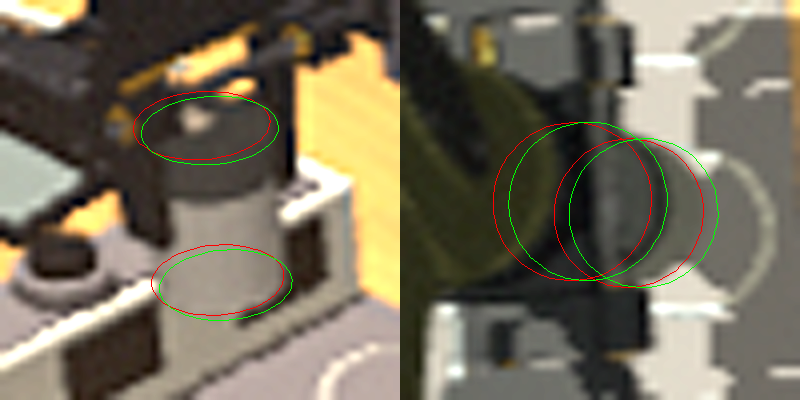

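Emit:
{"api": "drive_tool", "payload": {
  "series": [
    [[-1.9, 9.3, -25, 0, 50], [0, 0, -40, 0, 50], [0, 0, -30, 0, 50], [0, 0, -14, 0, 50], [0, 0, -3, 0, 50], [0, 0, 0, 0, 50], [0, 0, 0, 0, 50]]
  ]
}}

```text
clock: 32.85
tool_pos: [0.5109, 0.2712, 0.0478]
eef_rot: [0.679, 0.734, 0.001, 0.001]
contact_force: [-0.5, 0.7, -1.0]
opening: 0.673
```

```bash
python3 - <<'E'
from held import *
go(.5106,.2689,.0426,4.5)
s=sensors.get_state()["tool_pos"]
a=proj("side",s).astype(int)-25; b=proj("top",s).astype(int)-25
held({"side":a,"top":b},50,-.006,.0366,"pics/c28.png")
E
```

```text
t 32.9 pos [0.5109 0.2712 0.0478] psi 4.4 q [-0.61  0.91  0.08  1.84 -0.16  0.39 -0.34] f [-0.5  0.7 -1. ] open 59.3 tilt [ 0.003  0.001 -1.   ]
shift [-0.3 -2.3 -5.2] turn 0.001 or -3.141
```

View pics/c28.png

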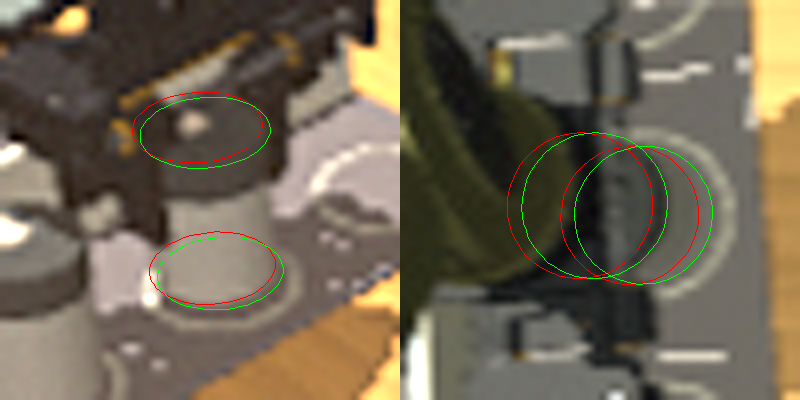

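Emit:
{"api": "drive_tool", "payload": {
  "series": [
    [[0, -1.5, -3, 0, 50], [0, 0, 0, 0, 50], [0, 0, 0, 0, 50]]
  ]
}}

```text
clock: 33.25
tool_pos: [0.5097, 0.2694, 0.0435]
eef_rot: [0.679, 0.734, 0.0, 0.0]
contact_force: [0.5, -0.1, -1.8]
opening: 0.675
```

Emit:
{"api": "drive_tool", "payload": {
  "series": [
    [[0, 0, -1.5, 0, 50], [0, 0, 0, 0, 50], [0, 0, 0, 0, 50]]
  ]
}}

```text
clock: 33.55
tool_pos: [0.5099, 0.2695, 0.0426]
eef_rot: [0.679, 0.734, 0.0, 0.0]
contact_force: [-1.0, -1.4, 5.9]
opening: 0.677
```

Contact at the predicted height. I release, lift and back off clear of the reader to inspect it.

Emit:
{"api": "drive_tool", "payload": {
  "series": [
    [[0, 0, 0, 0, 62], [0, 0, 0, 0, 75], [0, 0, 0, 0, 88], [0, 0, 0, 0, 88], [0, 0, 20, 0, 88], [0, 0, 40, 0, 88], [0, 0, 45, 0, 88], [0, -35, 20, 0, 88], [0, -45, 20, 0, 88], [0, -45, 0, 0, 88]]
  ]
}}

```text
clock: 34.55
tool_pos: [0.5113, 0.144, 0.1894]
eef_rot: [0.678, 0.735, 0.003, 0.001]
contact_force: [0.4, -0.3, -0.4]
opening: 0.994
```

Emit:
{"api": "drive_tool", "payload": {
  "series": [
    [[0, -45, 0, 0, 88], [0, -45, 0, 0, 88], [0, -45, 0, 0, 88], [0, -45, 0, 0, 88], [0, -45, 0, 0, 88], [0, 0, 0, 0, 88]]
  ]
}}

```text
clock: 35.15
tool_pos: [0.5088, -0.0892, 0.1871]
eef_rot: [0.684, 0.73, -0.002, 0.002]
contact_force: [0.0, 0.3, 0.5]
opening: 0.999
```

```bash
cat > chk.py <<'E'
from h import *
import sys
n=sys.argv[1]
im={c:cams.snapshot(c) for c in("top","side")}
for c in im: cv2.imwrite(f"pics/{c}{n}.png",im[c])
T={c:traces(im[c],c,"tin1") for c in im}
B=[(.6207,.272),(.511,.2634),(.4015,.2548)]
for b in B[1:]:
    m={}
    for c in im:
        for t in T[c]:
            if np.hypot(*(t[1]-proj(c,[*b,.05])))<10 and t[2].sum()<900: m[c]=t[2]
    if m:
        p,v=fit(m,SH["tin"],(*b,0),z=.006); print(b,list(m),np.round(p[:2],4),np.round(v,2))
k=im["top"][150:250,90:190]; k=cv2.resize(k,(600,600),interpolation=cv2.INTER_CUBIC)
t=np.linspace(0,2*np.pi,60)
for b in B:
    for z,r_,col in((.086,.03,(0,0,255)),(.006,.0375,(0,255,0))):
        P=np.array([(proj("top",[b[0]+r_*np.cos(a),b[1]+r_*np.sin(a),z])+.5-[90,150])*6 for a in t]); cv2.polylines(k,[P.astype(np.int32)],True,col,1)
cv2.imwrite(f"pics/rt{n}.png",k)
crop(im["side"],(175,155),45,7,f"pics/rs{n}.png")
E
python3 chk.py 4
```

```text
(0.511, 0.2634) ['top', 'side'] [0.5105 0.2695] [0.86 0.93]
(0.4015, 0.2548) ['top'] [0.4007 0.2595] [0.93]
```

View pics/rt4.png

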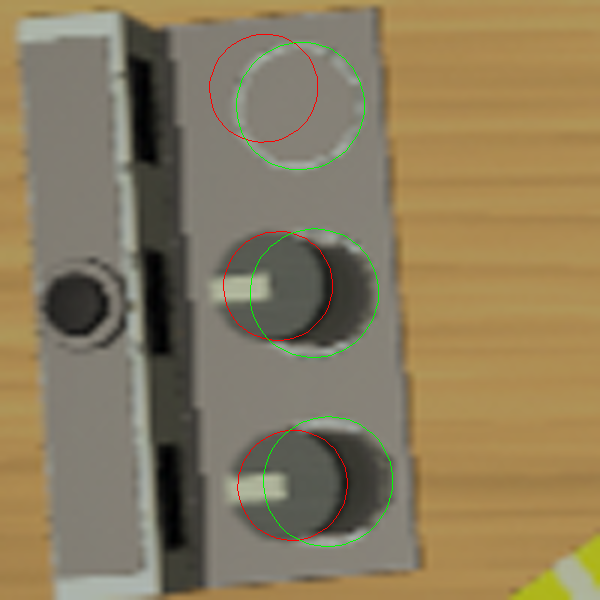

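View pics/rs4.png

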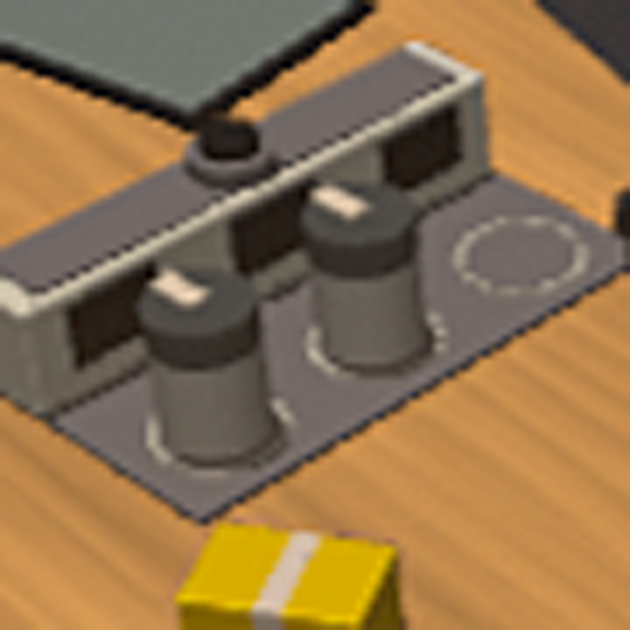

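```bash
python3 - <<'E'
from h import *
ims={c:cv2.imread(f"pics/{c}4.png") for c in("top","side")}
ks=[]
q=(.6365,-.2946,np.radians(173.4)); c_,s_=np.cos(q[2]),np.sin(q[2])
W=lambda x,y,z:[q[0]+c_*x-s_*y,q[1]+s_*x+c_*y,z]
for c in("side","top"):
    u=proj(c,[q[0],q[1],.1]); x0,y0=(u-30).astype(int)
    k=cv2.resize(ims[c][y0:y0+60,x0:x0+60],(400,400),interpolation=cv2.INTER_CUBIC)
    for hx,hy,z,col in((.03,.045,.192,(0,0,255)),(.03,.045,.012,(0,255,0)),(.055,.07,.012,(255,0,0))):
        P=np.array([(proj(c,W(a*hx,b*hy,z))+.5-[x0,y0])*400/60 for a,b in((1,1),(1,-1),(-1,-1),(-1,1))])
        cv2.polylines(k,[P.astype(np.int32)],True,col,1)
    ks.append(k)
cv2.imwrite("pics/col.png",np.hstack(ks))
E
```

```text
(no output)
```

View pics/col.png

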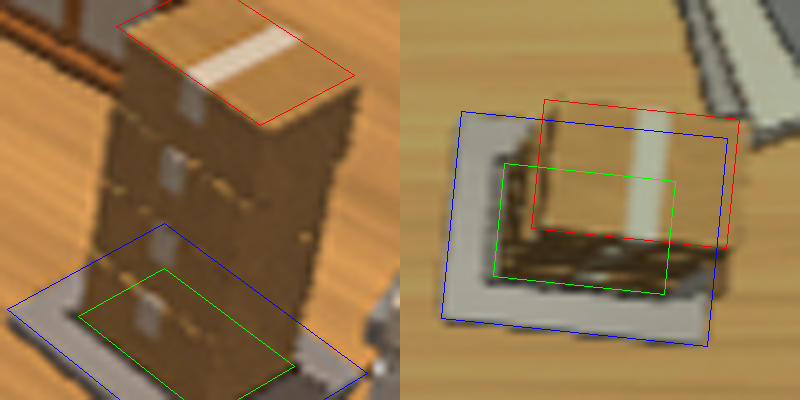

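View pics/top4.png

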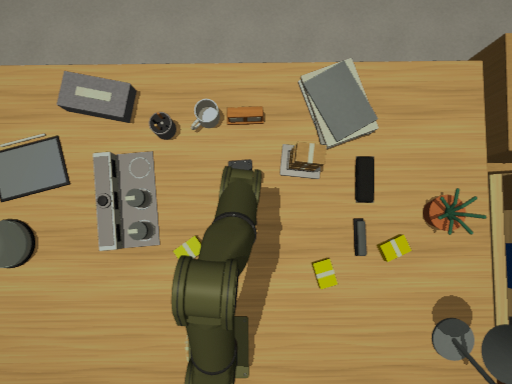

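```bash
python3 - <<'E'
from h import *
print(at_z("top",(90+77.5/6-.5,150+303.5/6-.5),.094), at_z("side",(130+230.5/7-.5,110+135.5/7-.5),.094))
go(.5025,.372,.15,4.5)
E
```

```text
[0.50207116 0.37114955 0.094     ] [0.49898232 0.36710572 0.094     ]
t 35.4 pos [ 0.5098 -0.0788  0.1868] psi 4.6 q [ 0.04  0.63  0.04  1.95 -0.04  0.56  0.19] f [0.8 0.7 0.1] open 88.1 tilt [-0.     0.001 -1.   ]
shift [ -7.3 450.8 -36.8] turn -0.002 or 3.14
```

Emit:
{"api": "drive_tool", "payload": {
  "series": [
    [[0, 40, 0, 0, 0], [0, 48, 0, 0, 0], [0, 48, 0, 0, 0], [0, 48, 0, 0, 0], [0, 48, 0, 0, 0], [-1, 48, 0, 0, 0], [-1, 48, 0, 0, 0], [-2, 48, 0, 0, 0], [-2, 48, 0, 0, 0], [-1, 30, -10, 0, 0]]
  ]
}}

```text
clock: 36.35
tool_pos: [0.4999, 0.3815, 0.1776]
eef_rot: [0.676, 0.737, 0.002, -0.001]
contact_force: [-0.2, -0.2, -1.4]
opening: 0.112
```

Emit:
{"api": "drive_tool", "payload": {
  "series": [
    [[0, 0, 0, 0, 0], [0, 0, 0, 0, 0], [0, 0, 0, 0, 0]]
  ]
}}

```text
clock: 36.65
tool_pos: [0.5024, 0.3725, 0.1769]
eef_rot: [0.679, 0.734, -0.001, 0.0]
contact_force: [-0.0, 0.1, 0.4]
opening: 0.005
```

```bash
python3 - <<'E'
from h import *
go(.5015,.3725,.11,4.5)
E
```

```text
t 36.6 pos [0.5024 0.3725 0.1769] psi 4.4 q [-0.8   0.77  0.15  1.63 -0.15  0.75 -0.5 ] f [-0.   0.1  0.4] open 0.4 tilt [-0.    -0.001 -1.   ]
shift [ -0.9   0.  -66.9] turn 0.001 or -3.141
```

Emit:
{"api": "drive_tool", "payload": {
  "series": [
    [[-0.9, -1, -30, 0, 0], [0, 0, -30, 0, 0], [0, 0, -12, 0, 0], [0, 0, 0, 0, 0], [0, 0, 0, 0, 0]]
  ]
}}

```text
clock: 37.15
tool_pos: [0.5026, 0.3722, 0.1058]
eef_rot: [0.679, 0.734, 0.001, 0.0]
contact_force: [0.6, 0.0, 0.3]
opening: 0.006
```

```bash
python3 - <<'E'
from h import *
go(.5015,.3715,.09,4.5)
im={c:cams.snapshot(c) for c in("top","side")}
k=[cv2.resize(im[c][y:y+80,x:x+80],(400,400),interpolation=cv2.INTER_CUBIC) for c,x,y in(("side",135,105),("top",85,165))]
cv2.imwrite("pics/key.png",np.hstack(k))
E
```

```text
t 37.1 pos [0.5026 0.3722 0.1058] psi 4.4 q [-0.78  0.87  0.13  1.68 -0.17  0.61 -0.48] f [0.6 0.  0.3] open 0.6 tilt [ 0.001  0.    -1.   ]
shift [ -1.1  -0.7 -15.8] turn 0.002 or -3.14
```

View pics/key.png

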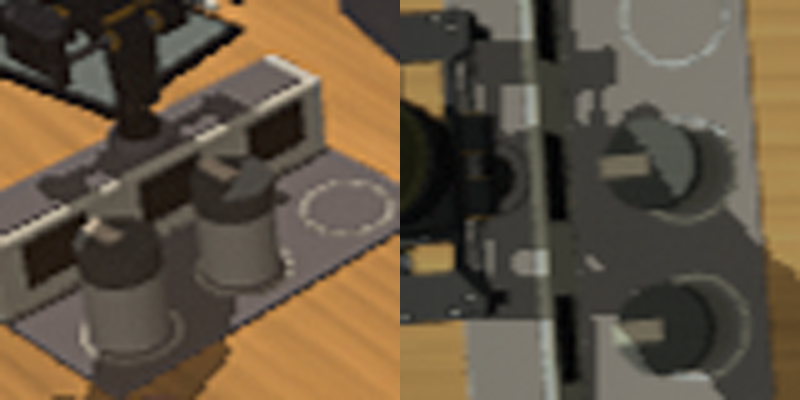

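Emit:
{"api": "drive_tool", "payload": {
  "series": [
    [[-1, -0.5, -8, 0, 0], [0, 0, -4, 0, 0], [0, 0, 0, 0, 0]]
  ]
}}

```text
clock: 37.55
tool_pos: [0.5007, 0.3721, 0.0927]
eef_rot: [0.679, 0.734, 0.0, -0.0]
contact_force: [-1.0, 0.1, 2.2]
opening: 0.007
```

Emit:
{"api": "drive_tool", "payload": {
  "series": [
    [[0, 0, -3, 0, 0], [0, 0, 0, 0, 0], [0, 0, 0, 0, 0]]
  ]
}}

```text
clock: 37.85
tool_pos: [0.5008, 0.3721, 0.0901]
eef_rot: [0.679, 0.734, 0.0, -0.0]
contact_force: [-0.1, 0.4, 3.5]
opening: 0.003
```

Emit:
{"api": "drive_tool", "payload": {
  "series": [
    [[0, 0, -2, 0, 0], [0, 0, -1, 0, 0], [0, 0, 0, 0, 0], [0, 0, 0, 0, 0]]
  ]
}}

```text
clock: 38.25
tool_pos: [0.5008, 0.3721, 0.0879]
eef_rot: [0.679, 0.734, 0.0, -0.0]
contact_force: [-2.3, -1.1, 11.0]
opening: 0.006
```

The key is on its stop: 11 N at z = 0.088. I let go and back off.

Emit:
{"api": "drive_tool", "payload": {
  "series": [
    [[0, 0, 0, 0, 0], [0, 0, 0, 0, 0], [0, 0, 15, 0, 0], [0, 0, 40, 0, 0], [0, 0, 45, 0, 0], [0, -40, 10, 0, 0], [0, -48, 0, 0, 0], [0, -48, 0, 0, 0], [0, -48, 0, 0, 0], [0, -48, 0, 0, 0]]
  ]
}}

```text
clock: 39.25
tool_pos: [0.5005, 0.1381, 0.1972]
eef_rot: [0.679, 0.734, 0.0, 0.0]
contact_force: [1.1, -1.1, -0.3]
opening: 0.005
```

Emit:
{"api": "drive_tool", "payload": {
  "series": [
    [[0, -48, 0, 0, 0], [0, -48, 0, 0, 0], [0, -48, 0, 0, 0], [0, -48, 0, 0, 0], [0, -20, 0, 0, 0], [0, 0, 0, 0, 0], [0, 0, 0, 0, 0]]
  ]
}}

```text
clock: 39.95
tool_pos: [0.5008, -0.0714, 0.197]
eef_rot: [0.679, 0.734, 0.0, -0.0]
contact_force: [-0.2, 1.3, -0.6]
opening: 0.009
```

```bash
python3 chk.py 5; python3 -c "
from h import *
go(0.5,0,.2)"
```

```text
(0.511, 0.2634) ['top', 'side'] [0.5111 0.2706] [0.94 0.94]
(0.4015, 0.2548) ['top', 'side'] [0.4019 0.262 ] [0.9  0.95]
t 40.1 pos [ 0.5009 -0.07    0.1968] psi 4.7 q [ 0.02  0.6   0.05  1.97 -0.06  0.57  0.19] f [ 0.7 -0.1 -0. ] open 0.8 tilt [-0.     0.001 -1.   ]
shift [-0.9 70.   3.2] turn 0 or 0.0
```

View pics/rt5.png

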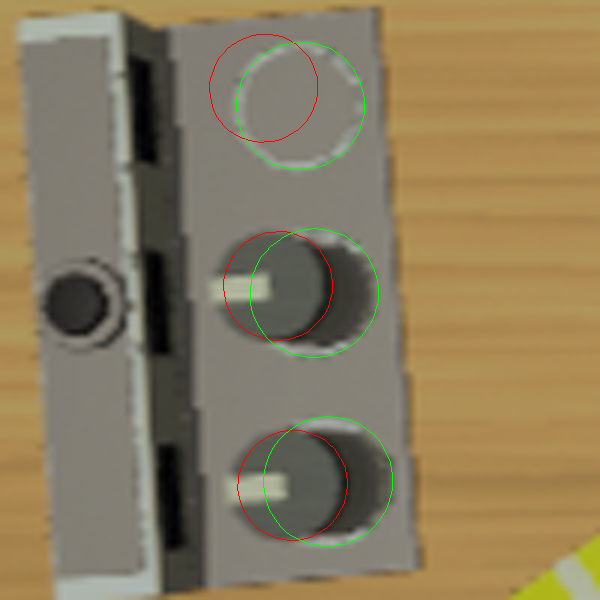

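View pics/side5.png

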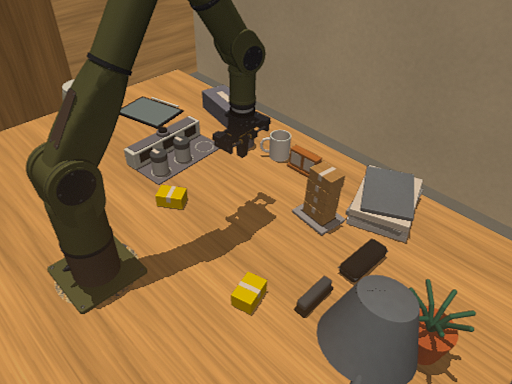

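View pics/rs5.png

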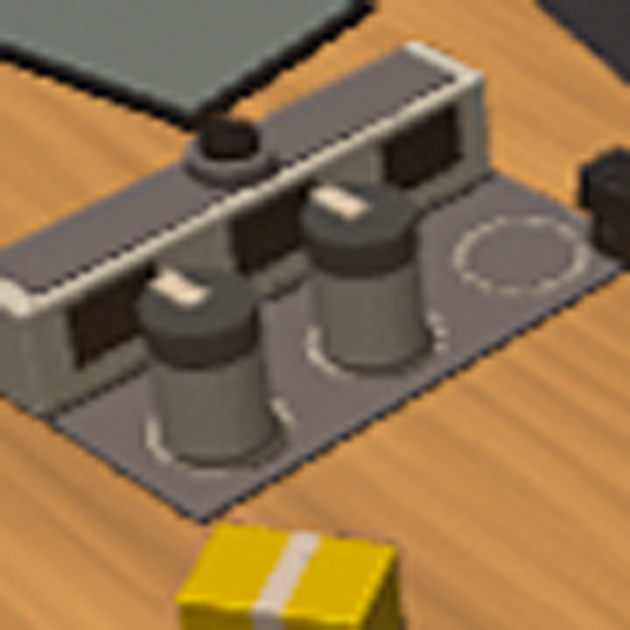

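```bash
python3 - <<'E'
from h import *
im=cv2.imread("pics/side5.png"); t=np.linspace(0,2*np.pi,80)
x0,y0=140,120
k=cv2.resize(im[y0:y0+60,x0:x0+80],None,fx=10,fy=10,interpolation=cv2.INTER_CUBIC)
u=np.array([-.078,.997])
for b in((.6207,.272),(.511,.2634),(.4015,.2548)):
    for o,z,r_,col in((0,.006,.0375,(0,255,0)),(0,.006,.03,(0,0,255)),(0,.086,.03,(0,0,255)),(.007,.006,.03,(255,0,255)),(.007,.086,.03,(255,0,255))):
        c=np.array(b)+o*u
        P=np.array([(proj("side",[c[0]+r_*np.cos(a),c[1]+r_*np.sin(a),z])+.5-[x0,y0])*10 for a in t]); cv2.polylines(k,[P.astype(np.int32)],True,col,1)
cv2.imwrite("pics/ov.png",k)
E
```

```text
(no output)
```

View pics/ov.png

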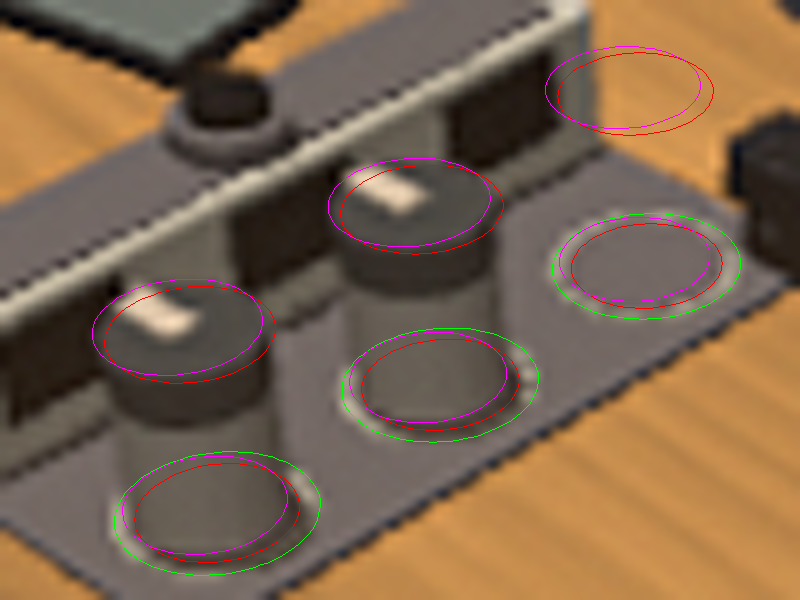

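```bash
python3 - <<'E'
from plant import r
print(r.finish_job())
E
```

```text
the job is handed in; nothing more can be done
None
```

I finished the task and handed it in at about 40 s of the 210 s allowed; no verdict is reported.

- **Cartons:** The three loose brown cartons are stacked on the one on the scale. The column matched its expected outline in both cameras. I left the three yellow look-alikes alone.
- **Tins:** Only two tins were on the desk. They stand in the middle and third rings. Their seals point about 91° and 92°, against the reader's 94.5°, so labels are well within tolerance.
- **Key:** I pressed it to its stop (about 11 N) with everything in place, then let go. It looked up again in the last pictures.
- **Last checks:** The gripper was clear of everything, the bystanders looked unmoved, and neither tin was knocked.
- **Disagreement:** The tin positions did not agree exactly. Automatic mask fits put both tins about 7 mm from ring centre, towards the block. Overlaying the lids in both pictures gave about 3 to 4 mm. Both are inside the 12 mm limit.

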